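# Send a used mould plate through the wash chute's flap

## Task

Push the used mould plate across the bench with your fingertips, in under the yellow hanging flap of the wash chute and on until it drops away down the slide to the stop at its foot, then draw your fingers back out and let the flap hang shut again. Slide it steadily and flat on the bench: do not knock it along, tip it up or pick it up, and leave the brush, the jar and the sheet of pressed tiles where they are.

Things in the scene. Friction and masses are not known exactly. Their poses are not given: they have to be found in the camera images.
- mould_mid (a point): centre of the loose mould plate, 15 mm up: grey metal block 90 (its x) x 80 (its y) x 30 mm high, about 0.6 kg, flat on the steel bench (friction 0.5 to 0.7), dark and tan pockets in its top. It starts 125 to 150 mm before the flap, up to 70 mm to either side of the chute's middle line, its x up to 0.3 rad askew to the chute's x
- mould_handle (a point): middle of the outer bar of the plate's wire handle at its +y end, half-way up the block, 60 mm from the plate's centre; there is an equal one at the -y end. Wire 7 mm thick, outer bar 44 mm long in the plate's x: 127 mm overall across both handles
- chute: fixed sheet-metal wash chute at the bench's far edge (world x = 0.677). Origin on the bench top right under the middle of the shut flap; x level into the mouth, away from the robot; y left; z up. Mouth 180 mm wide between 4 mm upright cheeks, 95 mm high, from x = -4 to 126 mm. Two lead-in wings 40 mm high flare from y = +-92 mm at the flap to y = +-116 mm at x = -52 mm
- cover_edge (a point): middle of the front edge, upper side, of the clear cover lying on the cheeks: x = 8 mm beyond the flap, 98 mm above the bench; it runs on to 126 mm beyond the flap. Nothing of the chute stands higher
- flap (a joint): angle of the yellow gravity flap (rad): 0 hanging shut, grows as its foot swings into the chute, stop at 1.35. It hangs on an 8 mm rod 86 mm above the chute's origin, 174 mm wide, 3 mm thick, 0.11 kg, lightly damped, opens inwards only, falls shut within a second when nothing holds it. At about 0.85 the plate passes under it, its foot riding on the plate's top with about 1 N
- flap_foot (a point): middle of the shut flap's lower edge (8 mm rubber bead), 5 mm above the bench; a fixed point of the chute, it does not swing
- sill_edge (a point): middle of the edge where the mouth's level floor (flush with the bench to 0.5 mm) ends and a 45 degree slide begins: 45 mm beyond the flap, at bench height. The plate topples onto the slide once its centre is 0 to 20 mm past this edge, so its rear face must be pushed a little way (up to 20 mm) past the flap; it then slides down unaided
- slide (a point): a point on the middle line of the slide's surface, 60 mm down from the sill edge. The slide is 180 mm wide between low walls and 250 mm long; it ends 222 mm beyond the flap and 177 mm below the bench top at a rubber-faced stop square across it. A plate that has gone down lies flat on the slide against this stop, its centre about 195 mm beyond the flap and 130 mm below the bench top
- brush: loose flat brush lying on the bench, 175 mm long, 78 mm wide, 18 mm high, yellow handle towards its -x, dark bristles; origin on the bench under it; to be left alone
- jar: loose lidded jar, 64 mm wide, 75 mm high; origin at the centre of its underside; to be left alone
- compacts: loose green glass sheet 130 x 100 x 6 mm bearing six tan pressed tiles, 18 mm high in all; origin at the centre of its underside; to be left alone

How it is judged (in metres and radians):
On the way, in this order (a step that is already met when the one before it is completed fails the run):
1. the plate has pushed in under the flap and holds it open (value of joint flap above 0.6 rad and x of mould_mid in the frame of chute between -0.05 and 0.06 m), for 0.1 s.
2. the plate has gone down the slide (x of mould_mid in the frame of chute above 0.14 m and z of mould_mid in the frame of chute below -0.08 m), for 0.2 s.
At the end, for the whole second after the job is handed in: The flap hangs shut (within 0.06 rad), and the mould plate lies still at the foot of the slide: its centre at least 150 mm beyond the flap and at least 90 mm below the bench top, between the slide's walls (value of joint flap below 0.06 rad and x of mould_mid in the frame of chute between 0.15 and 0.25 m and z of mould_mid in the frame of chute between -0.18 and -0.09 m and y of mould_mid in the frame of chute between -0.09 and 0.09 m and linear speed of mould below 0.02 m/s); the robot touches nothing.
It fails at once if the plate is picked up: its centre rises more than 20 mm (height (world z) of mould_mid above 0.035 m).
It fails at once if the plate is tipped up (over 0.25 rad) before it reaches the slide (x of mould_mid in the frame of chute below 0.03 m and angle between mould_mid's own z axis and vertical above 0.25 rad).
It fails at once if the plate is knocked along: faster than 0.4 m/s before it reaches the slide (x of mould_mid in the frame of chute below 0.03 m and linear speed of mould above 0.4 m/s).
It fails at once if the brush, the jar or the sheet of tiles is displaced by more than 20 mm (distance of any of brush, jar, compacts from where it was at the start of the episode above 0.02 m).
It also fails if it takes over 64 s, if anything falls off the work surface, if the arm or the gripper's body presses on something with over 40 N, if the wrist force passes 120 N, or if a joint passes its speed limit or range.

## Robot

A 7-joint arm with a two-finger parallel gripper is mounted at the origin on the work surface. World frame = base frame: x ahead of the robot, y to its left, z up, the work surface at z = 0. Lengths are in mm, angles in rad, forces in N, time in s.
With the tool pointing down it reaches from about 425 to 875 mm from the base axis. Payload 4.7 kg.
Tool frame: the origin (TCP) lies between the finger pads; the fingertips stand arm.tcp_to_tips ahead of it and the grasp point (between the pads) is the TCP (arm.tcp_to_tips is the distance from the TCP to the fingertips, in mm); z points along the fingers, y is the direction in which the jaws open and shut (so a half turn about z gives the same grasp; the last joint's range is limited). The gripper opens to 87 mm and grips with 3 to 60 N. Pads are 19 mm wide; open, the fingers measure 117 mm over their backs; the gripper's body (75 mm by 190 mm) begins 51 mm behind the grasp point.
Start: joints at [1.231, 0.321, -0.07, 1.45, 0.023, 1.371, -0.057], TCP at [225.184, -609.767, 241.587] pointing down, gripper open.
Joint ranges: [-2.86, 2.86], [-0.3, 2.09], [-1.38, 1.24], [0.06, 2.45], [-1.56, 4.7], [0.09, 2.05], [-2.69, 2.69]. Speed limits (rad/s): [2.57, 2.57, 3.14, 3.14, 3.14, 3.14, 3.14].

## Interface

Orientations are given as a rotation vector (axis times angle).
In Python, from station import readout, imaging, arm gives the robot as it stands. The module is installed in compiled form; this text tells all that it offers.
- The arm moves only by the shell command python3 -m crank 'ROWS' [FORCE]. ROWS is JSON, a list of rows, each an object of numbers: "ax", "ay", "az": the turn, a rotation vector about the tool's x, y, z in degrees; "x", "y", "z": the shift along the tool's x, y, z in mm; "jaw": the opening, from -1 (shut) to 1 (fully open). A call has 1 to 5 rows; each row is the pose to reach, as a shift and turn from the pose commanded when the call began, along the tool's axes at that moment; what a row does not reach only later rows make up. A row lasts 1/12 s, in which the tool goes at most 41.7 mm and 7.16 degrees, less where a joint would pass 70% of its speed; a pose out of reach is approached as far as the arm can. A call with a gripper value outside its range is refused whole. The fingers move at their own pace and stop on an object; FORCE is the grip in N (left out, the last holds). Time passes only in rows, so rows that repeat a pose let the fingers close. It gives the time, the measured TCP pose, the force and the opening at its end, in the units of the state.
- readout.observe(): the state, without advancing time (a new reading comes with each control period).
- imaging.grab_frame(name): name is "side" or "top" or "wrist"; returns a dict with "frame" (420x560x3 uint8, blue, green, red), "fov_y" (degrees; the focal length in pixels is half the picture's height over the tangent of half this angle, whatever the lens; pixels are square), "cx", "cy" (the principal point, pixels), "distortion" ([k1, k2, p1, p2, k3] as OpenCV has them; the pictures are not rectified), "rvec" (rotation vector, rad) and "tvec" (3), from world to camera coordinates, as OpenCV has them; the wrist camera has in their place "tool_from_camera" (4x4, takes a point from camera to tool coordinates, whose origin is the TCP and whose axes are the flange's). Camera axes: x right, y down, z forward; pixel columns grow to the right and rows downward; lengths in mm; the calibration is good to about 2 mm. A picture is of the moment at which its call begins: read the wrist's pose just before it. There is no depth.
- arm.hand_in(): hands the job in, once; it reports no verdict.
The state is a dict: "time": time; "joint_positions": joint angles; "joint_vel": joint speeds; "tau": joint torques, N m; "eef_pos": TCP position; "tool_rot": TCP orientation; "contact_force": force on the tool from outside, world axes, zero at the start; "moment": the same for the moment, N m; "gripper_width": finger opening in mm.
Only numpy, scipy, OpenCV 4.12 (cv2) and the standard library are available. Lean on these libraries where they do the work, as an engineer would, in place of code of your own. Each camera call takes 0.05 s, during which the arm holds its last target.

## Working session

There is one attempt and no reset: what is moved stays moved. The work goes in short steps, Python scripts to look and compute and a shell command to move; the robot and the scene stay as the last step left them, time stands still between calls to the robot, and variables do not carry over. Pictures are saved under pics/ and viewed, and the job is handed in when it is done.

```bash
mkdir -p pics; ls; cat > h.py <<'E'
import numpy as np, cv2, json
from station import readout, imaging, arm
def grab(name,fn):
    s=readout.observe(); f=imaging.grab_frame(name)
    cv2.imwrite('pics/'+fn+'.png',f['frame'])
    np.save('pics/'+fn+'.npy',np.array([f,s],dtype=object),allow_pickle=True)
    return f,s
def load(fn): return np.load('pics/'+fn+'.npy',allow_pickle=True)
def cam(f,s):
    h,w=f['frame'].shape[:2]; F=h/2/np.tan(np.radians(f['fov_y'])/2)
    K=np.array([[F,0,f['cx']],[0,F,f['cy']],[0,0,1.]]); d=np.array(f['distortion'],float)
    if 'rvec' in f:
        R=cv2.Rodrigues(np.array(f['rvec'],float))[0]; t=np.array(f['tvec'],float).ravel()
    else:
        T=np.eye(4);T[:3,:3]=cv2.Rodrigues(np.array(s['tool_rot'],float))[0];T[:3,3]=s['eef_pos']
        M=np.linalg.inv(T@np.array(f['tool_from_camera'])); R=M[:3,:3];t=M[:3,3]
    return K,d,R,t
def onplane(f,s,px,z):
    K,d,R,t=cam(f,s)
    u=cv2.undistortPoints(np.array(px,float).reshape(-1,1,2),K,d).reshape(-1,2)
    r=np.c_[u,np.ones(len(u))]@R; c=-R.T@t
    return c+r*((z-c[2])/r[:,2])[:,None]
def proj(f,s,P):
    K,d,R,t=cam(f,s)
    return cv2.projectPoints(np.array(P,float).reshape(-1,1,3),cv2.Rodrigues(R)[0],t,K,d)[0].reshape(-1,2)
E
python3 - <<'E'
from h import *
print(readout.observe(), arm.tcp_to_tips)
for n in ['top','side','wrist']:
    f,s=grab(n,n+'0'); print({k:v for k,v in f.items() if k!='frame'})
E
```

```text
pics
{'time': 0.0, 'joint_positions': array([ 1.23109745,  0.32182036, -0.07009881,  1.45167613,  0.02263486,
        1.37077483, -0.056886  ]), 'joint_vel': array([ 1.11908703e-03,  1.32463552e-03, -3.06545189e-04, -2.28403377e-04,
       -4.87188801e-05,  4.67720867e-04,  6.17698950e-04]), 'tau': array([-1.70156400e-04, -4.91291785e+01, -4.04079678e-01, -3.12535036e+01,
       -6.39421446e-02,  4.36438539e-02,  1.85059243e-04]), 'eef_pos': array([ 224.97665822, -609.27968801,  240.46273453]), 'tool_rot': array([-3.09074041e+00, -5.52629307e-01,  7.17657404e-04]), 'contact_force': array([-0.22018816, -0.16507916,  0.45134153]), 'moment': array([ 0.02983008,  0.06399676, -0.03511479]), 'gripper_width': 87.09097746392068} 19.0
{'fov_y': 46.114425984636945, 'cx': 280.13032842399576, 'cy': 213.61723228116782, 'distortion': array([-0.1377263,  0.       ,  0.       ,  0.       ,  0.       ]), 'rvec': array([ 2.18085958, -2.02723884,  0.21328354]), 'tvec': array([ -21.74781106,  558.88665055, 1094.42685001])}
{'fov_y': 54.11396730912433, 'cx': 285.0719116047617, 'cy': 211.22429980704237, 'distortion': array([-0.02241724,  0.        ,  0.        ,  0.        ,  0.        ]), 'rvec': array([ 0.86107381, -2.31374188,  1.34379116]), 'tvec': array([431.39847182, 231.68193035, 834.72345731])}
{'fov_y': 59.48716808449581, 'cx': 278.3703649888705, 'cy': 206.12259913584322, 'distortion': array([-0.05026581,  0.        ,  0.        ,  0.        ,  0.        ]), 'tool_from_camera': array([[-9.08984582e-04, -9.54220292e-01, -2.99103340e-01,
         8.25201532e+01],
       [ 9.99999561e-01, -9.35794742e-04, -5.35930175e-05,
        -8.65947419e-01],
       [-2.28759789e-04, -2.99103258e-01,  9.54220723e-01,
        -1.42753376e+02],
       [ 0.00000000e+00,  0.00000000e+00,  0.00000000e+00,
         1.00000000e+00]])}
```

View pics/top0.png

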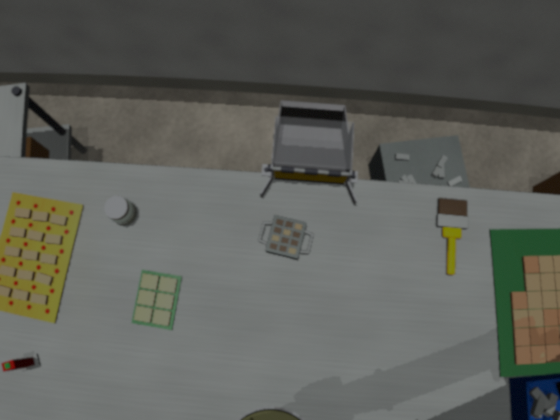

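View pics/side0.png

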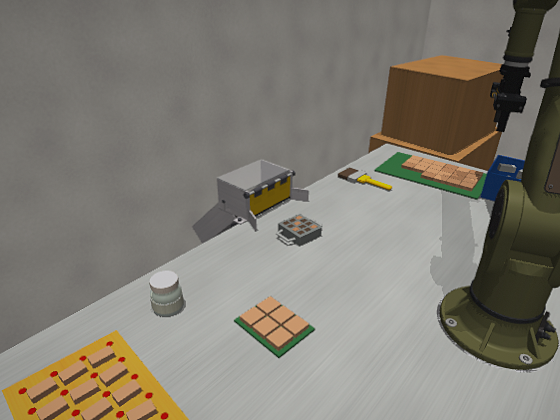

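View pics/wrist0.png

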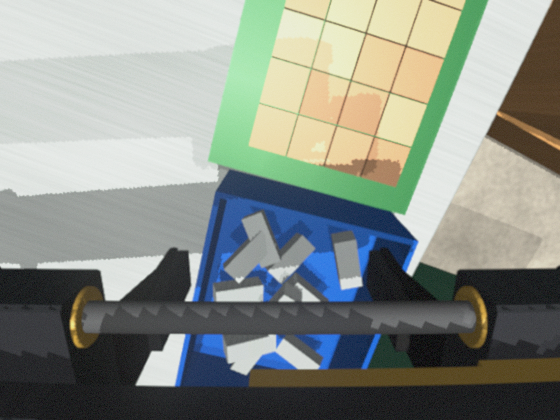

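The top view shows the plate at about (288,237) and the chute mouth at about (312,177), with the wings' tips near (263,196) and (355,203). The brush at (452,235), the jar at (120,210) and the tiles at (157,300) are well clear. I'll zoom in.

```bash
python3 - <<'E'
from h import *
f,s=load('top0'); im=f['frame']
cv2.imwrite('pics/top0z.png',cv2.resize(im[95:275,215:395],None,fx=3.3,fy=3.3,interpolation=cv2.INTER_CUBIC))
f,s=load('side0'); im=f['frame']
cv2.imwrite('pics/side0z.png',cv2.resize(im[145:265,185:345],None,fx=5,fy=5,interpolation=cv2.INTER_CUBIC))
E
```

```text
(no output)
```

View pics/top0z.png

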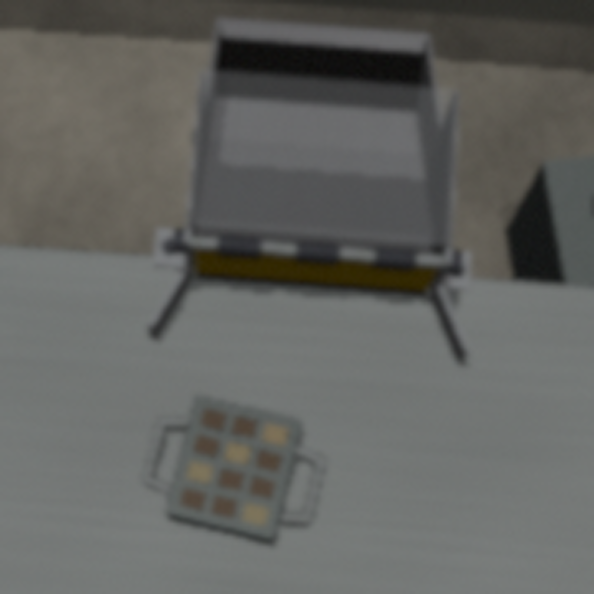

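View pics/side0z.png

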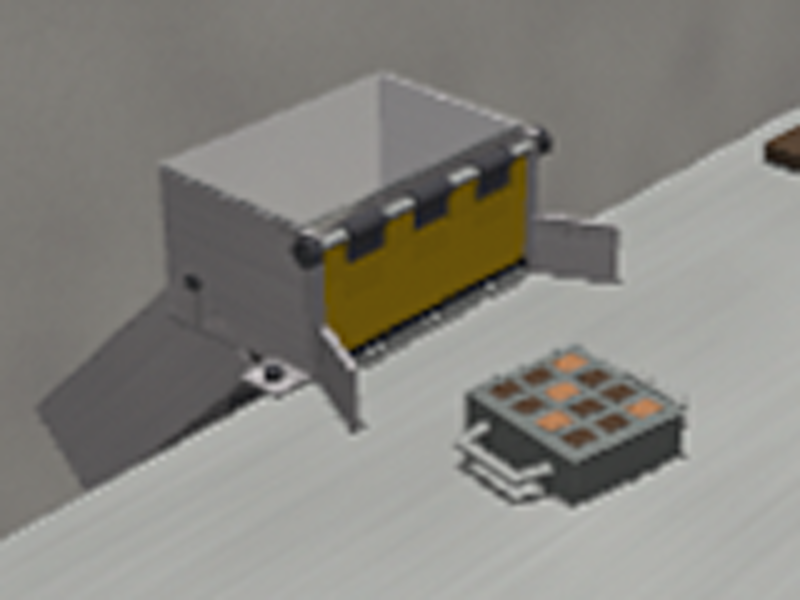

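```bash
python3 - <<'E'
from h import *
f,s=load('top0')
K,d,R,t=cam(f,s); print('cam',-R.T@t)
Z=lambda p:(np.array(p,float)+.5)/3.3-.5+[215,95]
def show(n,p,z): 
    P=onplane(f,s,Z(p),z); print(n,P[:,:2].round(1).tolist()); return P
g=show('grid',[(214,420),(275,434),(255,514),(193,499)],30)
c=g.mean(0); v=(g[0]+g[1]-g[2]-g[3]); print('centre',c[:2],'yaw',np.arctan2(v[1],v[0]), np.linalg.norm(g[0]-g[3]),np.linalg.norm(g[0]-g[1]))
q=show('topcorners',[(200,397),(303,418),(275,539),(169,513)],30);print(q.mean(0))
w=show('wingtips z40',[(155,333),(461,358)],40);print(w.mean(0),np.linalg.norm(w[0]-w[1]))
show('rod ends z86',[(165,242),(460,263)],86)
show('flap foot z5',[(195,277),(437,292)],5)
show('bench edge z0',[(20,248),(580,287)],0)
f,s=load('side0')
Z2=lambda p:(np.array(p,float)+.5)/5-.5+[185,145]
def sh(n,p,z): print(n,onplane(f,s,Z2(p),z)[:,:2].round(1).tolist())
sh('side top corners',[(577,346),(685,405),(573,465),(467,393)],30)
sh('wing tips top',[(354,375),(618,230)],40); sh('wing foot',[(356,430),(617,282)],0)
sh('flap foot',[(345,352),(527,262)],5)
sh('rod ends',[(305,250),(543,140)],86)
E
```

```text
cam [ 3.17214060e+02 -9.59663030e-01  1.18742229e+03]
grid [[544.9, 19.6], [537.8, -25.2], [478.6, -14.7], [486.2, 30.4]]
centre [511.88096381   2.52478901] yaw -0.17807280142699838 59.70717626043944 45.32298987845256
topcorners [[561.2, 31.0], [551.1, -44.6], [461.7, -30.2], [474.8, 46.8]]
[512.18254653   0.72918794  30.        ]
wingtips z40 [[604.1, 66.9], [601.7, -156.1]]
[602.89994094 -44.60040134  40.        ] 223.0726215488417
rod ends z86 [[659.3, 62.6], [659.2, -146.5]]
flap foot z5 [[658.5, 42.4], [660.2, -140.7]]
bench edge z0 [[673.4, 177.6], [674.0, -250.5]]
side top corners [[546.2, -41.2], [464.5, -31.0], [473.3, 53.9], [559.1, 37.4]]
wing tips top [[605.6, 76.2], [604.0, -153.6]]
wing foot [[610.8, 70.3], [607.5, -160.2]]
flap foot [[667.6, 20.0], [660.0, -135.6]]
rod ends [[663.4, 53.2], [658.0, -145.5]]
```

```bash
cat >> h.py <<'E'
def Rd(yaw,tilt=0,xout=False):
    # tool z down; xout: tool x along world yaw dir ; else tool y along yaw dir. tilt: deg, z leans towards tool x
    c,s_=np.cos(yaw),np.sin(yaw); u=np.array([c,s_,0]); l=np.array([-s_,c,0]); dn=np.array([0,0,-1.])
    R=np.c_[u,-l,dn] if xout else np.c_[l,u,dn]
    return R@cv2.Rodrigues(np.array([0,np.radians(tilt),0]))[0]
def delta(pos,R):
    s=readout.observe(); R0=cv2.Rodrigues(np.array(s['tool_rot'],float))[0]
    d=R0.T@(np.array(pos,float)-s['eef_pos']); a=np.degrees(cv2.Rodrigues(R0.T@R)[0].ravel())
    print('t',round(s['time'],2),'at',s['eef_pos'].round(1),'F',s['contact_force'].round(1),'w',round(s['gripper_width'],1)); print('shift',d.round(1),'turn',a.round(1), 'rows',max(np.linalg.norm(d)/41.7,np.linalg.norm(a)/7.16).round(1))
E
python3 - <<'E'
from h import *
delta([470,-300,220],Rd(-0.6)); delta([490,90,180],Rd(-0.178))
E
```

```text
t 0.15 at [ 225.  -609.4  240.7] F [ 0.3  0.9 -0.1] w 87.1
shift [ 337.  -205.3   21. ] turn [ -0.1  -0.  -35.3] rows 9.5
t 0.15 at [ 225.  -609.4  240.7] F [ 0.3  0.9 -0.1] w 87.1
shift [ 490.9 -564.2   61.5] turn [ -0.1  -0.  -59.5] rows 18.0
```

```bash
python3 -m crank '[{"x":34,"y":-20,"z":2,"az":-7},{"x":68,"y":-41,"z":4,"az":-14},{"x":101,"y":-62,"z":6,"az":-21},{"x":135,"y":-82,"z":8,"az":-28},{"x":168,"y":-103,"z":10,"az":-35}]' ; python3 -c "
from h import *
delta([470,-300,220],Rd(-0.6)); delta([490,90,180],Rd(-0.178))"
```

```text
t 0.15 at [ 225.  -609.4  240.7] F [ 0.3  0.9 -0.1] w 87.1
shift [ 337.  -205.3   21. ] turn [ -0.1  -0.  -35.3] rows 9.5
t 0.15 at [ 225.  -609.4  240.7] F [ 0.3  0.9 -0.1] w 87.1
shift [ 490.9 -564.2   61.5] turn [ -0.1  -0.  -59.5] rows 18.0invalid input at $[0]: expected keys ax, ay, az, x, y, z, jaw
```

```bash
python3 -m crank '[{"ax":0,"ay":0,"az":-7,"x":34,"y":-20,"z":2,"jaw":0},{"ax":0,"ay":0,"az":-14,"x":68,"y":-41,"z":4,"jaw":0},{"ax":0,"ay":0,"az":-21,"x":101,"y":-62,"z":6,"jaw":0},{"ax":0,"ay":0,"az":-28,"x":135,"y":-82,"z":8,"jaw":-0.5},{"ax":0,"ay":0,"az":-35,"x":168,"y":-103,"z":10,"jaw":-0.75}]' ; python3 -c "
from h import *
delta([470,-300,220],Rd(-0.6)); delta([490,90,180],Rd(-0.178))"
```

```text
time: 0.57
eef_pos: [348.0, -453.2, 231.2]
tool_rot: [-2.779, -1.465, 0.0]
contact_force: [0.4, -0.4, -0.9]
gripper_width: 61.7
t 0.57 at [ 348.  -453.2  231.2] F [ 0.4 -0.4 -0.9] w 61.7
shift [195.3  14.2  11.2] turn [-0.  0. -0.] rows 4.7
t 0.57 at [ 348.  -453.2  231.2] F [ 0.4 -0.4 -0.9] w 61.7
shift [ 528.5 -189.6   51.3] turn [ -0.   -0.  -24.2] rows 13.5
```

```bash
python3 -m crank '[{"ax":0,"ay":0,"az":0,"x":39,"y":3,"z":2,"jaw":-0.77},{"ax":0,"ay":0,"az":0,"x":78,"y":6,"z":4,"jaw":-0.77},{"ax":0,"ay":0,"az":0,"x":117,"y":9,"z":6,"jaw":-0.77},{"ax":0,"ay":0,"az":0,"x":156,"y":12,"z":8,"jaw":-0.77},{"ax":0,"ay":0,"az":0,"x":195,"y":14,"z":11,"jaw":-0.77}]' ; python3 -c "
from h import *
delta([490,90,180],Rd(-0.178))"
```

```text
time: 0.98
eef_pos: [470.6, -301.1, 220.6]
tool_rot: [2.783, 1.457, 0.0]
contact_force: [1.1, 0.3, 0.1]
gripper_width: 28.1
t 0.98 at [ 470.6 -301.1  220.6] F [1.1 0.3 0.1] w 28.1
shift [ 332.4 -206.9   40.4] turn [  0.    0.  -24.5] rows 9.4
```

```bash
python3 -m crank '[{"ax":0,"ay":0,"az":-5,"x":34,"y":-20,"z":5,"jaw":-0.77},{"ax":0,"ay":0,"az":-10,"x":68,"y":-41,"z":10,"jaw":-0.77},{"ax":0,"ay":0,"az":-15,"x":102,"y":-62,"z":15,"jaw":-0.77},{"ax":0,"ay":0,"az":-20,"x":136,"y":-83,"z":18,"jaw":-0.77},{"ax":0,"ay":0,"az":-24,"x":170,"y":-104,"z":20,"jaw":-0.77}]' ; python3 -c "
from h import *
delta([490,90,180],Rd(-0.178))"
```

```text
time: 1.4
eef_pos: [480.4, -101.7, 199.9]
tool_rot: [-2.415, -2.009, 0.001]
contact_force: [0.0, 0.6, -0.0]
gripper_width: 10.4
t 1.4 at [ 480.4 -101.7  199.9] F [ 0.   0.6 -0. ] w 10.4
shift [190.3 -25.5  19.9] turn [-0.   0.  -0.3] rows 4.6
```

```bash
python3 -m crank '[{"ax":0,"ay":0,"az":0,"x":38,"y":-5,"z":4,"jaw":-0.77},{"ax":0,"ay":0,"az":0,"x":76,"y":-10,"z":8,"jaw":-0.77},{"ax":0,"ay":0,"az":0,"x":114,"y":-15,"z":8,"jaw":-0.77},{"ax":0,"ay":0,"az":0,"x":152,"y":-20,"z":8,"jaw":-0.77},{"ax":0,"ay":0,"az":0,"x":190,"y":-25,"z":8,"jaw":-0.77}]' ; python3 - <<'E'
from h import *
grab('wrist','w1')
E
```

```text
time: 1.82
eef_pos: [491.4, 89.3, 192.5]
tool_rot: [2.419, 2.003, -0.001]
contact_force: [-0.5, 0.2, -0.0]
gripper_width: 10.1
```

View pics/w1.png

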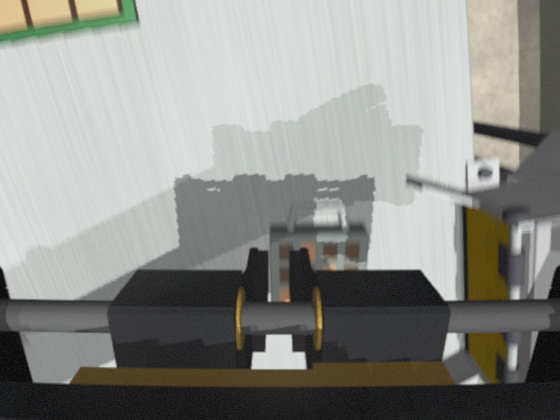

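The wrist view shows the +y handle at about (318,205), the plate's top +y edge from (270,227) to (367,227) and a wing tip at (410,180). The flap is at the right, around column 470 to 500.

```bash
python3 - <<'E'
from h import *
f,s=load('w1'); im=f['frame']
cv2.imwrite('pics/w1z.png',cv2.resize(im[150:290,240:440],None,fx=4,fy=4,interpolation=cv2.INTER_CUBIC))
print(proj(f,s,[[512,2,30],[522,61,15],[605,73,40],[605,-158,40],[657,-43,5]]))
E
```

```text
[[318.26580019 277.24398947]
 [317.42547623 211.06120565]
 [416.0608429  189.31399623]
 [430.64710456 400.67554059]
 [462.33146322 279.37597892]]
```

View pics/w1z.png

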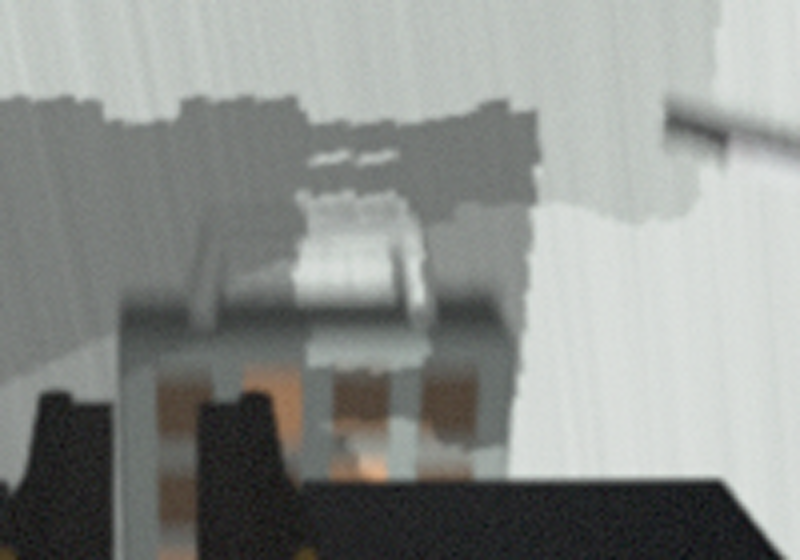

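```bash
python3 - <<'E'
from h import *
f,s=load('w1')
Z=lambda p:(np.array(p,float)+.5)/4-.5+[240,150]
for n,p,z in [('bar',[(210,207),(408,207)],17),('block top edge',[(122,330),(500,330)],30),('wing tip',[(668,105)],40),('wing tip foot',[(728,160)],0)]: print(n,onplane(f,s,Z(p),z).round(1).tolist())
for n,p,z in [('flapfoot',[(466,230),(466,290)],5)]: print(n,onplane(f,s,p,z).round(1).tolist())
E
```

```text
bar [[500.9, 75.1, 17.0], [544.9, 66.7, 17.0]]
block top edge [[476.8, 54.6, 30.0], [559.7, 38.7, 30.0]]
wing tip [[598.1, 86.0, 40.0]]
wing tip foot [[623.6, 58.4, 0.0]]
flapfoot [[662.3, 11.0, 5.0], [660.5, -56.3, 5.0]]
```

```bash
python3 - <<'E'
from h import *
delta([528,94,25],Rd(-0.185))
E
```

```text
t 1.87 at [491.   99.1 193.1] F [-0.4  7.3  1.8] w 10.4
shift [  0.5  37.2 168.2] turn [ 0.  -0.3  0.4] rows 4.1
```

```bash
python3 -m crank '[{"ax":0,"ay":0,"az":0,"x":0,"y":12,"z":38,"jaw":-0.77},{"ax":0,"ay":0,"az":0,"x":0,"y":25,"z":76,"jaw":-0.77},{"ax":0,"ay":0,"az":0,"x":0,"y":37,"z":110,"jaw":-0.77},{"ax":0,"ay":0,"az":0,"x":0,"y":37,"z":130,"jaw":-0.77},{"ax":0,"ay":0,"az":0,"x":0,"y":37,"z":130,"jaw":-0.77}]' ; python3 - <<'E'
from h import *
grab('wrist','w2')
delta([528,94,25],Rd(-0.185))
E
```

```text
time: 2.28
eef_pos: [524.5, 79.7, 57.5]
tool_rot: [-2.415, -2.0, 0.012]
contact_force: [-1.3, -0.0, -0.8]
gripper_width: 10.3
t 2.33 at [526.   80.4  60.2] F [ 0.1  0.  -0.1] w 9.7
shift [13.8 -0.4 35.2] turn [-0.3  0.  -0.1] rows 0.9
```

View pics/w2.png

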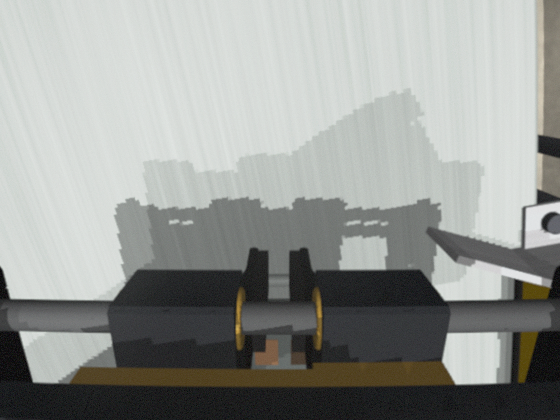

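The handle's bar now shows between the fingertips at about (280,273), and the wing tip is at (430,230). I'll move out to +y before going down.

```bash
python3 - <<'E'
from h import *
f,s=load('w2'); print(onplane(f,s,[(272,274),(288,274)],18).round(1), onplane(f,s,[(429,229)],40).round(1),onplane(f,s,[(460,263)],0).round(1))
E
python3 -m crank '[{"ax":0,"ay":0,"az":0,"x":14,"y":-1,"z":0,"jaw":-0.77},{"ax":0,"ay":0,"az":0,"x":14,"y":-1,"z":15,"jaw":-0.77},{"ax":0,"ay":0,"az":0,"x":14,"y":-1,"z":34,"jaw":-0.77},{"ax":0,"ay":0,"az":0,"x":14,"y":-1,"z":34,"jaw":-0.77}]'; python3 - <<'E'
from h import *
delta([511+63.5*.184-45*0,4+90,25],Rd(-0.178))
E
```

```text
[[517.7  67.5  18. ]
 [526.3  65.9  18. ]] [[597.2  88.2  40. ]] [[628.7  44.2   0. ]]
time: 2.67
eef_pos: [528.8, 94.5, 28.0]
tool_rot: [-2.418, -2.004, 0.003]
contact_force: [-1.0, -0.8, -0.8]
gripper_width: 10.1
t 2.67 at [528.8  94.5  28. ] F [-1.  -0.8 -0.8] w 10.1
shift [-1.6 -5.9  3. ] turn [-0.1  0.1 -0.5] rows 0.2
```

```bash
python3 - <<'E'
from h import *
f,s=load('w2'); im=f['frame']
print(proj(f,s,[[605,73,40],[605,73,0],[657,49,40],[657,49,0],[677,100,0],[677,0,0]]).round(0).tolist())
cv2.imwrite('pics/w2z.png',cv2.resize(im[190:330,400:560],None,fx=4,fy=4,interpolation=cv2.INTER_CUBIC))
E
```

```text
[[447.0, 255.0], [418.0, 226.0], [551.0, 280.0], [506.0, 248.0], [541.0, 159.0], [536.0, 311.0]]
```

View pics/w2z.png

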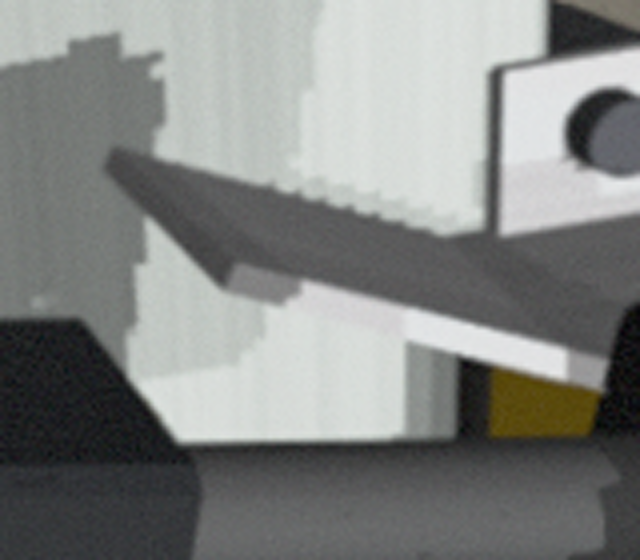

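```bash
python3 - <<'E'
from h import *
f,s=load('w2')
Z=lambda p:(np.array(p,float)+.5)/4-.5+[400,190]
print('foot',onplane(f,s,Z([(108,160)]),0).round(1),'top',onplane(f,s,Z([(228,285)]),40).round(1),'inner foot', )
print('inner top', onplane(f,s,Z([(605,385)]),40))
E
```

```text
foot [[609.9  69.8   0. ]] top [[609.5  69.1  40. ]] inner foot
inner top [[657.05602746  45.57811656  40.        ]]
```

```bash

python3 -m crank '[{"ax":0,"ay":0,"az":0,"x":-5,"y":-1,"z":3,"jaw":-0.77},{"ax":0,"ay":0,"az":0,"x":-10,"y":-1,"z":3,"jaw":-0.77},{"ax":0,"ay":0,"az":0,"x":-14,"y":-1,"z":3,"jaw":-0.77},{"ax":0,"ay":0,"az":0,"x":-18,"y":-1,"z":3,"jaw":-0.77},{"ax":0,"ay":0,"az":0,"x":-22,"y":-1,"z":3,"jaw":-0.77}]'; python3 - <<'E'
from h import *
grab('side','s1'); grab('wrist','w3')
delta([511,28,25],Rd(0))
f,s=load('s1');cv2.imwrite('pics/s1z.png',cv2.resize(f['frame'][145:265,185:345],None,fx=5,fy=5,interpolation=cv2.INTER_CUBIC))
E
```

```text
time: 3.08
eef_pos: [525.8, 73.5, 26.6]
tool_rot: [2.419, 2.003, 0.005]
contact_force: [2.3, 5.5, 0.3]
gripper_width: 10.4
t 3.18 at [525.7  73.3  26.5] F [0.5 0.9 0.5] w 9.8
shift [-47.2  -6.    1.4] turn [  0.1  -0.  -10.8] rows 1.5
```

View pics/s1z.png

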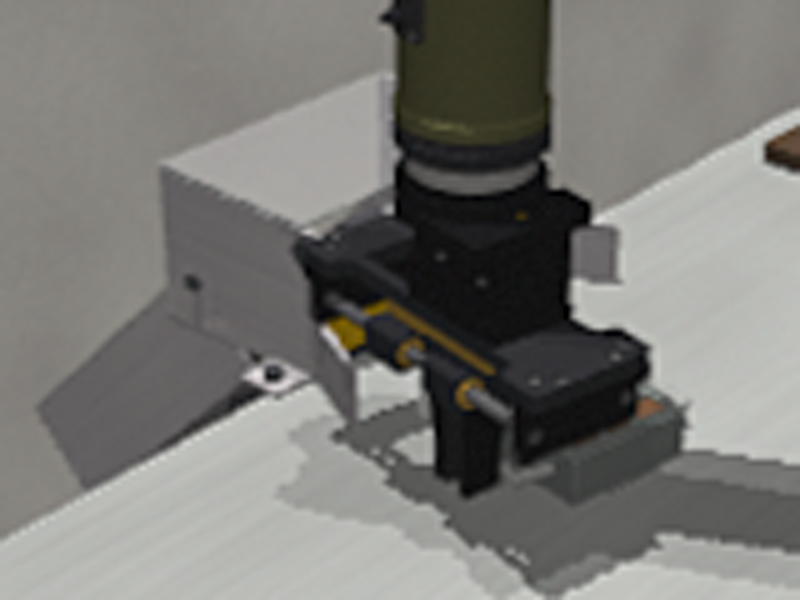

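```bash

python3 -m crank '[{"ax":0,"ay":0,"az":-1,"x":-6,"y":-1,"z":1,"jaw":-0.77},{"ax":0,"ay":0,"az":-3,"x":-13,"y":-2,"z":1,"jaw":-0.77},{"ax":0,"ay":0,"az":-5,"x":-20,"y":-3,"z":1,"jaw":-0.77},{"ax":0,"ay":0,"az":-7,"x":-27,"y":-4,"z":1,"jaw":-0.77},{"ax":0,"ay":0,"az":-8.5,"x":-33,"y":-5,"z":1,"jaw":-0.77}]'
python3 -m crank '[{"ax":0,"ay":0,"az":-1.3,"x":-5,"y":0,"z":0,"jaw":-0.77},{"ax":0,"ay":0,"az":-2.3,"x":-10,"y":-1,"z":0,"jaw":-0.77},{"ax":0,"ay":0,"az":-2.3,"x":-14,"y":-1,"z":0,"jaw":-0.77},{"ax":0,"ay":0,"az":-2.3,"x":-14,"y":-1,"z":0,"jaw":-0.77}]'
python3 - <<'E'
from h import *
grab('wrist','w4'); delta([511,28,25],Rd(0))
E
```

```text
time: 3.6
eef_pos: [515.1, 45.5, 26.1]
tool_rot: [-2.26, -2.181, -0.009]
contact_force: [0.1, 8.2, 5.7]
gripper_width: 10.1
time: 3.93
eef_pos: [513.2, 30.8, 25.9]
tool_rot: [-2.218, -2.223, -0.007]
contact_force: [-0.3, 6.6, 5.8]
gripper_width: 10.0
t 3.98 at [513.2  30.8  25.8] F [-0.3  6.3  5.9] w 10.2
shift [-2.8 -2.2  0.8] turn [ 0.1 -0.2  0.1] rows 0.1
```

View pics/w4.png

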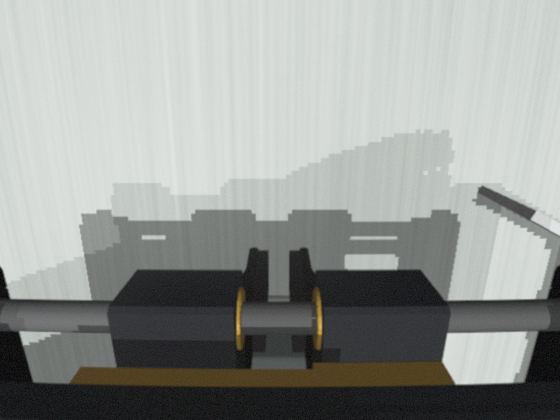

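```bash

python3 -m crank '[{"ax":0,"ay":0,"az":0,"x":10,"y":0,"z":0,"jaw":-0.4},{"ax":0,"ay":0,"az":0,"x":18,"y":0,"z":-20,"jaw":-0.1},{"ax":0,"ay":0,"az":0,"x":18,"y":0,"z":-60,"jaw":-0.1},{"ax":0,"ay":0,"az":7,"x":18,"y":-10,"z":-95,"jaw":-0.1},{"ax":0,"ay":0,"az":14,"x":5,"y":-30,"z":-125,"jaw":-0.1}]'
python3 - <<'E'
from h import *
delta([440,-43,150],Rd(0,0,True))
grab('side','s2');f,s=load('s2');cv2.imwrite('pics/s2z.png',cv2.resize(f['frame'][145:265,185:345],None,fx=5,fy=5,interpolation=cv2.INTER_CUBIC))
E
```

```text
time: 4.4
eef_pos: [483.4, 35.8, 151.8]
tool_rot: [-2.475, -1.934, -0.005]
contact_force: [0.1, -1.4, 0.3]
gripper_width: 34.6
t 4.4 at [483.4  35.8 151.8] F [ 0.1 -1.4  0.3] w 34.6
shift [-87.  -23.    1.5] turn [-0.  -0.2 76. ] rows 10.6
```

View pics/s2z.png

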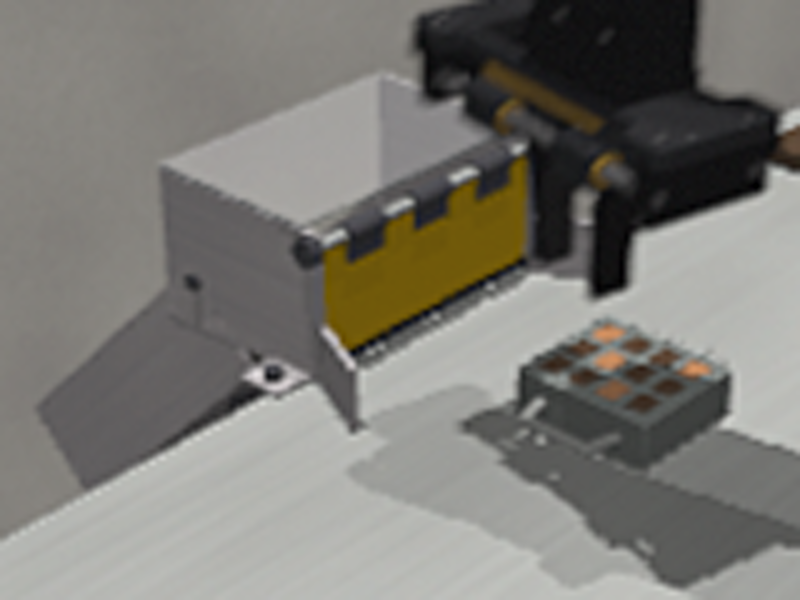

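The side view shows the plate flat and square to the chute, its top corners at about (605,319), (733,377), (640,437) and (520,370) in the zoom.

```bash
python3 - <<'E'
from h import *
f,s=load('s2')
Z2=lambda p:(np.array(p,float)+.5)/5-.5+[185,145]
q=onplane(f,s,Z2([(605,318),(733,375),(643,437),(520,368)]),30);print(q.round(1),q.mean(0))
E
python3 -m crank '[{"ax":0,"ay":0,"az":7,"x":-10,"y":-2,"z":0,"jaw":-0.1},{"ax":0,"ay":0,"az":14,"x":-20,"y":-5,"z":0,"jaw":-0.1},{"ax":0,"ay":0,"az":21,"x":-35,"y":-10,"z":0,"jaw":-0.1},{"ax":0,"ay":0,"az":28,"x":-55,"y":-15,"z":0,"jaw":-0.1},{"ax":0,"ay":0,"az":35,"x":-70,"y":-20,"z":0,"jaw":-0.1}]'
python3 -c "
from h import *
delta([440,-43,150],Rd(0,0,True))"
```

```text
[[553.9 -76.7  30. ]
 [463.  -73.8  30. ]
 [462.4   9.1  30. ]
 [554.6  -1.6  30. ]] [508.49592846 -35.75570893  30.        ]
time: 4.87
eef_pos: [444.8, -31.7, 149.2]
tool_rot: [2.944, 1.093, -0.003]
contact_force: [-0.7, 0.1, 0.4]
gripper_width: 39.1
t 4.87 at [444.8 -31.7 149.2] F [-0.7  0.1  0.4] w 39.1
shift [-11.    5.4  -0.8] turn [ 0.1  0.1 40.7] rows 5.7
```

```bash
python3 -m crank '[{"ax":0,"ay":0,"az":7,"x":-2,"y":1,"z":0,"jaw":-0.1},{"ax":0,"ay":0,"az":14,"x":-4,"y":2,"z":0,"jaw":-0.1},{"ax":0,"ay":0,"az":21,"x":-6,"y":3,"z":0,"jaw":-0.1},{"ax":0,"ay":0,"az":28,"x":-8,"y":4,"z":0,"jaw":-0.1},{"ax":0,"ay":0,"az":35,"x":-10,"y":5,"z":0,"jaw":-0.1}]'
python3 -m crank '[{"ax":0,"ay":0,"az":6,"x":0,"y":0,"z":0,"jaw":-0.1},{"ax":0,"ay":0,"az":6,"x":0,"y":0,"z":0,"jaw":-0.1}]'
python3 -c "
from h import *
grab('wrist','w5')
delta([440,-42,25],Rd(0,0,True));print(readout.observe()['joint_positions'].round(2))"
```

```text
time: 5.28
eef_pos: [441.0, -41.0, 149.1]
tool_rot: [3.137, 0.157, -0.002]
contact_force: [-0.3, -0.5, -0.4]
gripper_width: 39.0
time: 5.45
eef_pos: [441.1, -41.0, 149.1]
tool_rot: [3.141, -0.002, -0.002]
contact_force: [-0.3, 0.3, 0.1]
gripper_width: 39.3
t 5.5 at [441.2 -40.8 149.2] F [-0.1 -0.5  0.1] w 39.5
shift [ -1.1   1.1 124.2] turn [0.  0.1 0.2] rows 3.0
[ 0.72 -0.03 -0.67  2.04 -0.02  1.13 -1.51]
```

View pics/w5.png

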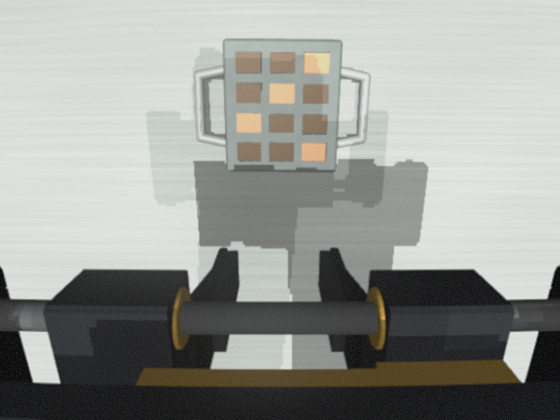

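The plate is square ahead of the open fingers, its top corners at about (224,40), (341,40), (335,171) and (228,169).

```bash
python3 -c "
from h import *
f,s=load('w5')
q=onplane(f,s,[(224,40),(341,40),(335,168),(229,168)],30);print(q.round(1),q.mean(0))"
python3 -m crank '[{"ax":0,"ay":0,"az":0,"x":-3,"y":0,"z":38,"jaw":-0.1},{"ax":0,"ay":0,"az":0,"x":-3,"y":0,"z":76,"jaw":-0.1},{"ax":0,"ay":0,"az":0,"x":-3,"y":0,"z":105,"jaw":-0.1},{"ax":0,"ay":0,"az":0,"x":-3,"y":0,"z":123,"jaw":-0.1},{"ax":0,"ay":0,"az":0,"x":-3,"y":0,"z":123,"jaw":-0.1}]'
python3 -c "
from h import *
delta([560,-42,25],Rd(0,0,True))"
```

```text
[[556.2  -4.6  30. ]
 [556.1 -81.9  30. ]
 [469.9 -81.4  30. ]
 [470.1  -4.6  30. ]] [513.07030129 -43.12868999  30.        ]
time: 5.92
eef_pos: [434.9, -40.0, 22.8]
tool_rot: [-3.139, -0.008, 0.013]
contact_force: [-0.7, -0.1, -0.5]
gripper_width: 39.2
t 5.92 at [434.9 -40.   22.8] F [-0.7 -0.1 -0.5] w 39.2
shift [125.1   2.6  -3.2] turn [-0.1  0.5  0.3] rows 3.0
```

```bash

python3 -m crank '[{"ax":0,"ay":0,"az":0,"x":5,"y":1,"z":-3,"jaw":-0.1},{"ax":0,"ay":0,"az":0,"x":11,"y":2,"z":-3,"jaw":-0.1},{"ax":0,"ay":0,"az":0,"x":16,"y":3,"z":-3,"jaw":-0.1},{"ax":0,"ay":0,"az":0,"x":21,"y":3,"z":-3,"jaw":-0.1},{"ax":0,"ay":0,"az":0,"x":26,"y":3,"z":-3,"jaw":-0.1}]'
python3 -m crank '[{"ax":0,"ay":0,"az":0,"x":7,"y":0,"z":0,"jaw":-0.1},{"ax":0,"ay":0,"az":0,"x":15,"y":0,"z":0,"jaw":-0.1},{"ax":0,"ay":0,"az":0,"x":23,"y":0,"z":0,"jaw":-0.1},{"ax":0,"ay":0,"az":0,"x":31,"y":0,"z":0,"jaw":-0.1},{"ax":0,"ay":0,"az":0,"x":38,"y":0,"z":0,"jaw":-0.1}]'
python3 -c "
from h import *
delta([560,-43,25],Rd(0,0,True))
grab('wrist','w6')"
```

```text
time: 6.33
eef_pos: [462.3, -44.4, 30.2]
tool_rot: [3.14, 0.002, -0.011]
contact_force: [-10.5, -1.1, 8.4]
gripper_width: 39.0
time: 6.75
eef_pos: [502.2, -44.2, 30.0]
tool_rot: [3.14, 0.002, -0.004]
contact_force: [-5.6, 0.3, 1.6]
gripper_width: 39.0
t 6.75 at [502.2 -44.2  30. ] F [-5.6  0.3  1.6] w 39.0
shift [57.8 -1.1  4.8] turn [0.1 0.1 0.1] rows 1.4
```

View pics/w6.png

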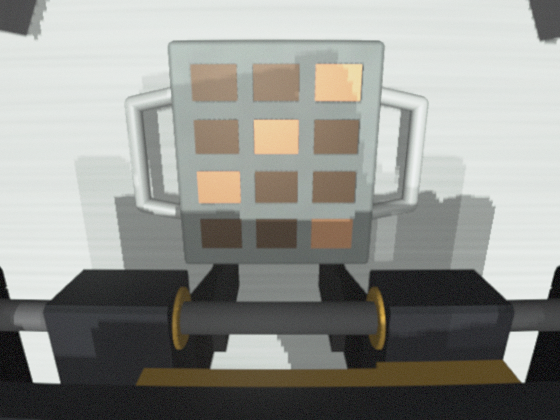

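The plate is square against both fingers and the wings are symmetric at the top corners. I'll go on.

```bash

python3 -m crank '[{"ax":0,"ay":0,"az":0,"x":8,"y":0,"z":1,"jaw":-0.1},{"ax":0,"ay":0,"az":0,"x":16,"y":0,"z":2,"jaw":-0.1},{"ax":0,"ay":0,"az":0,"x":24,"y":0,"z":3,"jaw":-0.1},{"ax":0,"ay":0,"az":0,"x":32,"y":0,"z":3,"jaw":-0.1},{"ax":0,"ay":0,"az":0,"x":40,"y":0,"z":3,"jaw":-0.1}]'
python3 -m crank '[{"ax":0,"ay":0,"az":0,"x":8,"y":0,"z":0,"jaw":-0.1},{"ax":0,"ay":0,"az":0,"x":16,"y":0,"z":0,"jaw":-0.1},{"ax":0,"ay":0,"az":0,"x":23,"y":0,"z":0,"jaw":-0.1},{"ax":0,"ay":0,"az":0,"x":29,"y":0,"z":0,"jaw":-0.1},{"ax":0,"ay":0,"az":0,"x":35,"y":0,"z":0,"jaw":-0.1}]'
python3 -c "
from h import *
delta([600,-43,25],Rd(0,0,True))
grab('wrist','w7')
grab('side','s3');f,s=load('s3');cv2.imwrite('pics/s3z.png',cv2.resize(f['frame'][105:265,145:345],None,fx=4,fy=4,interpolation=cv2.INTER_CUBIC))"
```

```text
time: 7.22
eef_pos: [541.4, -43.9, 26.7]
tool_rot: [3.141, 0.002, -0.006]
contact_force: [-5.4, 0.5, 1.8]
gripper_width: 39.1
time: 7.63
eef_pos: [576.2, -43.9, 26.7]
tool_rot: [3.141, 0.002, -0.007]
contact_force: [-8.4, -0.2, 5.2]
gripper_width: 39.3
t 7.63 at [576.2 -43.9  26.7] F [-8.4 -0.2  5.2] w 39.3
shift [23.8 -0.8  1.6] turn [0.  0.2 0.1] rows 0.6
```

View pics/w7.png

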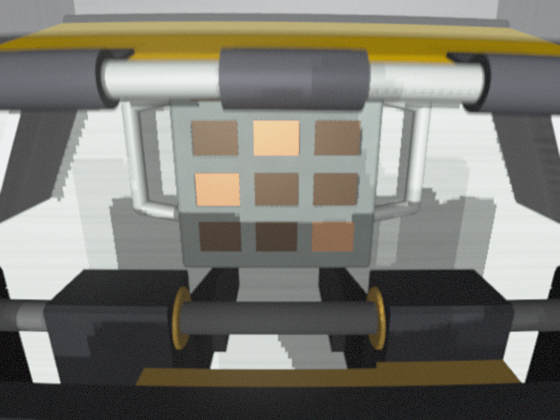

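View pics/s3z.png

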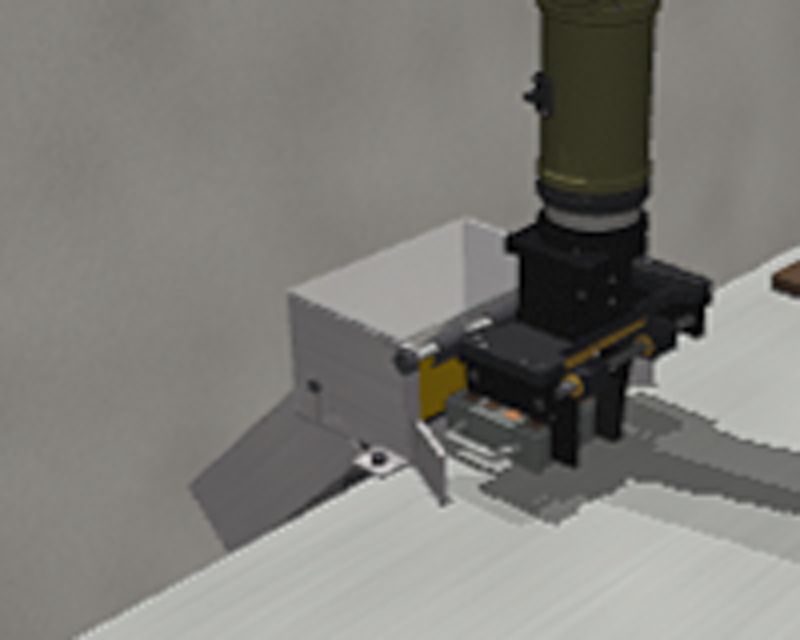

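```bash

python3 -m crank '[{"ax":0,"ay":0,"az":0,"x":-15,"y":0,"z":0,"jaw":-0.1},{"ax":0,"ay":7,"az":0,"x":-36,"y":0,"z":-2,"jaw":-0.1},{"ax":0,"ay":14,"az":0,"x":-36,"y":0,"z":-2,"jaw":-0.1},{"ax":0,"ay":21,"az":0,"x":-36,"y":0,"z":-2,"jaw":-0.1},{"ax":0,"ay":28,"az":0,"x":-36,"y":0,"z":-2,"jaw":-0.1}]'
python3 -c "
from h import *
delta([545,-44,26],Rd(0,55,True));print(readout.observe()['joint_positions'].round(2))"
```

```text
time: 8.15
eef_pos: [543.5, -44.1, 31.0]
tool_rot: [3.042, 0.003, 0.777]
contact_force: [0.9, 0.6, -0.5]
gripper_width: 39.1
t 8.15 at [543.5 -44.1  31. ] F [ 0.9  0.6 -0.5] w 39.1
shift [-1.1 -0.1  5.1] turn [ 0.  26.4  0.2] rows 3.7
[ 0.73  0.11 -0.7   2.31  0.18  0.25 -1.67]
```

```bash
cat > kin.py <<'E'
import numpy as np, glob
from scipy.spatial.transform import Rotation as Ro
from scipy.optimize import least_squares
D=[]
for fn in sorted(glob.glob('pics/*.npy')):
    f,s=np.load(fn,allow_pickle=True); 
    if np.abs(s['joint_vel']).max()<0.02: D.append(s)
def fk(q,L,sg):
    a=[Ro.from_euler('z' if i%2==0 else 'y',sg[i]*q[i]) for i in range(7)]
    h,l1,e,l2,w,lt=L
    R=a[0]*a[1]; p=np.array([0,0,h]); R=R*a[2]; p=p+R.apply([e,0,l1]); R=R*a[3]; R=R*a[4]; p=p+R.apply([-e,0,l2]); R=R*a[5]; p=p+R.apply([w,0,lt]); R=R*a[6]
    return p,R
if __name__=='__main__':
    print(len(D))
    import itertools
    best=[]
    for sg in itertools.product([1,-1],repeat=4):
        S=[sg[0],1,sg[1],1,sg[2],1,sg[3]]
        def res(L): return np.concatenate([fk(s['joint_positions'],L,S)[0]-s['eef_pos'] for s in D])
        r=least_squares(res,[300,450,0,450,0,400]); best.append((r.cost,S,r.x.round(1)))
    best.sort(key=lambda b:b[0])
    for b in best[:4]: print(b)
    L=best[0][2];S=best[0][1]
    for s in D[:4]: print(fk(s['joint_positions'],L,S)[0]-s['eef_pos'], (fk(s['joint_positions'],L,S)[1].inv()*Ro.from_rotvec(s['tool_rot'])).as_rotvec().round(3))
E
python3 kin.py; python3 -c "
from h import *
print(readout.observe()['joint_positions'].tolist())"
```

```text
4
(np.float64(0.022452917652766538), [-1, 1, 1, 1, -1, 1, 1], array([-1702.8,  1557.9,  -685.4,   602.9,  -351. , -1042.5]))
(np.float64(0.022452917652766538), [-1, 1, 1, 1, -1, 1, -1], array([-1702.8,  1557.9,  -685.4,   602.9,  -351. , -1042.5]))
(np.float64(0.03136029454481859), [-1, 1, -1, 1, 1, 1, 1], array([-2653.6,  4394.8,   599.6,   843.4,  2250.9,  1509.8]))
(np.float64(0.03136029454481859), [-1, 1, -1, 1, 1, 1, -1], array([-2653.6,  4394.8,   599.6,   843.4,  2250.9,  1509.8]))
[ 0.0176704  -0.03205873 -0.04628547] [-0.037  0.032  1.551]
[ 0.02306453 -0.06698473 -0.04455538] [-0.037  0.032  1.551]
[-0.02554371  0.04869734 -0.02261059] [-0.461 -0.034  0.821]
[-0.06774412  0.18801228  0.00181406] [-0.037  0.032  1.551]
[0.7315492572794864, 0.10856768502268892, -0.6959611282052037, 2.3120701729699205, 0.17838252041654115, 0.24976121029055773, -1.6742865125936517]
```

```bash
python3 - <<'E'
from h import *
np.save('pics/zz.npy',np.array([None,readout.observe()],dtype=object))
E
cat > fit.py <<'E'
from kin import *
import itertools
D=[np.load(fn,allow_pickle=True)[1] for fn in sorted(glob.glob('pics/*.npy'))]
best=[]
for sg in itertools.product([1,-1],repeat=4):
    S=[sg[0],1,sg[1],1,sg[2],1,sg[3]]
    # constant tool rotation about z
    for off in np.array([-.5,0,.5,1])*np.pi:
        def res(L):
            o=[]
            for s in D:
                p,R=fk(s['joint_positions'],[L[0],L[1],L[3],L[2],L[4],L[5]],S)
                o+=list(p-s['eef_pos'])+list(300*((R*Ro.from_euler('z',off)).inv()*Ro.from_rotvec(s['tool_rot'])).as_rotvec())
            return np.array(o)
        r=least_squares(res,[300,450,450,0,0,400]); best.append((r.cost,S,off,r.x.round(1)))
best.sort(key=lambda b:b[0])
for b in best[:4]: print(b)
E
python3 fit.py
```

```text
(np.float64(2077.0971931949), [-1, 1, -1, 1, -1, 1, -1], np.float64(1.5707963267948966), array([218.4, 541.7, 522.3, -12.7,  15.7, 377.7]))
(np.float64(117522.30243196223), [-1, 1, -1, 1, 1, 1, -1], np.float64(1.5707963267948966), array([-137.7,  481.2,  413.3,   67.5,   12. ,   63.3]))
(np.float64(742632.862947199), [-1, 1, 1, 1, 1, 1, -1], np.float64(0.0), array([-249.8, 2011.3,  797.5, -478.3,  220.2,  880.9]))
(np.float64(960254.3583407472), [-1, 1, 1, 1, -1, 1, -1], np.float64(0.0), array([-1444. ,  1146.9,   219.1,  -133.7,   -42.9,  -676.8]))
```

```bash
cat > fit2.py <<'E'
from kin import *
D=[np.load(fn,allow_pickle=True)[1] for fn in sorted(glob.glob('pics/*.npy'))]
def FK(q,L):
    a=[Ro.from_euler('zyzyzyz'[i],(-1 if i%2==0 else 1)*q[i]) for i in range(7)]
    p=np.array([0,0,L[0]]); R=a[0]*a[1]*a[2]; p=p+R.apply([L[1],L[2],L[3]]); R=R*a[3]*a[4]; p=p+R.apply([L[4],L[5],L[6]]); R=R*a[5]*a[6]
    R=R*Ro.from_euler('z',np.pi/2); p=p+R.apply([0,0,L[7]]); return p,R
if __name__=='__main__':
    def res(L):
        o=[]
        for s in D:
            p,R=FK(s['joint_positions'],L); o+=list(p-s['eef_pos'])+list(300*(R.inv()*Ro.from_rotvec(s['tool_rot'])).as_rotvec())
        return np.array(o)
    r=least_squares(res,[300,0,0,450,0,0,450,400]); print(r.cost,r.x.round(1)); print(r.fun.reshape(-1,6).round(1))
E
python3 fit2.py
```

```text
51.09462065205306 [269.   -8.1 -16.  471.7  16.1  -6.8 520.  357. ]
[[ 0.4 -1.4 -0.2 -0.  -0.   0. ]
 [ 2.7 -0.4 -1.3 -0.  -0.  -0. ]
 [-0.1 -0.7  0.1 -0.  -0.  -0. ]
 [ 2.6  3.1  1.2 -0.  -0.   0. ]
 [ 2.6  3.1  1.2 -0.  -0.   0. ]
 [ 4.1  0.3 -1.2 -0.  -0.  -0. ]
 [ 1.1 -1.  -0.5 -0.   0.   0. ]
 [ 0.4 -1.4 -0.2  0.  -0.   0. ]
 [ 0.3 -1.6 -0.3 -0.  -0.  -0. ]
 [ 0.8  0.4 -1.5 -0.  -0.  -0. ]
 [-1.3 -0.8 -0.1 -0.  -0.   0. ]
 [-0.1 -0.7  0.1  0.  -0.   0. ]
 [ 2.6  3.1  1.2  0.  -0.  -0. ]
 [-0.4 -1.7  1.7 -0.   0.  -0. ]]
```

```bash
cat > ik.py <<'E'
from fit2 import *
from h import Rd
L=[269.,-8.1,-16.,471.7,16.1,-6.8,520.,357.]
lo=np.array([-2.86,-0.3,-1.38,0.06,-1.56,0.09,-2.69])+.02; hi=np.array([2.86,2.09,1.24,2.45,4.7,2.05,2.69])-.02
def ik(pos,Rm,q0):
    T=Ro.from_matrix(Rm)
    def res(q):
        p,R=FK(q,L); return np.r_[p-pos,300*(R.inv()*T).as_rotvec(),0.05*(q-q0)]
    q0=np.clip(q0,lo+1e-3,hi-1e-3)
    r=least_squares(res,q0,bounds=(lo,hi),max_nfev=60); p,R=FK(r.x,L)
    return r.x,np.linalg.norm(p-pos)+300*np.linalg.norm((R.inv()*T).as_rotvec())
if __name__=='__main__':
    rng=np.random.default_rng(0); qc=np.array([.73,.11,-.7,2.31,.18,.25,-1.67])
    for x in (600,655):
        for t in (30,40,45,50,55):
            sols=[]
            for k in range(40):
                q0=qc if k==0 else rng.uniform(lo,hi)
                q,e=ik(np.array([x,-45,24.]),Rd(0,t,True),q0)
                if k==0: print(x,t,'from current',q.round(2),round(e,1))
                if e<2: sols.append(q)
            sols.sort(key=lambda q:np.abs(q-qc).max())
            for q in sols[:2]: print('   ',len(sols),q.round(2))
E
python3 ik.py
```

```text
600 30 from current [ 0.5   0.23 -0.49  2.21  0.38  0.22 -1.87] 0.0
    18 [ 0.53  0.23 -0.52  2.21  0.4   0.22 -1.89]
    18 [ 0.5   0.23 -0.49  2.21  0.38  0.22 -1.87]
600 40 from current [ 0.81  0.23 -0.8   2.31  1.22  0.11 -2.67] 31.3
    20 [ 0.21  0.21 -0.11  2.38  3.51  0.15  1.3 ]
    20 [ 0.19  0.21 -0.08  2.38  3.55  0.15  1.26]
600 45 from current [ 1.02  0.25 -1.    2.32  1.27  0.11 -2.67] 61.8
    18 [-0.25  0.24  0.38  2.43  3.61  0.34  1.15]
    18 [-0.25  0.24  0.38  2.43  3.61  0.34  1.15]
600 50 from current [ 1.25  0.31 -1.19  2.33  1.35  0.11 -2.67] 91.7
600 55 from current [ 1.45  0.43 -1.35  2.34  1.49  0.11 -2.67] 120.4
655 30 from current [ 0.42  0.32 -0.42  2.09  0.42  0.25 -1.9 ] 0.0
    16 [ 0.42  0.32 -0.42  2.09  0.42  0.25 -1.9 ]
    16 [ 0.52  0.33 -0.53  2.09  0.56  0.27 -2.02]
655 40 from current [ 0.55  0.31 -0.55  2.19  1.22  0.11 -2.67] 25.2
    18 [ 0.13  0.29 -0.03  2.26  3.65  0.12  1.15]
    18 [0.04 0.29 0.07 2.25 3.85 0.13 0.94]
655 45 from current [ 0.7   0.32 -0.69  2.2   1.26  0.11 -2.67] 55.9
    14 [ 0.28  0.31 -0.2   2.32  3.22  0.27  1.6 ]
    14 [ 0.3   0.31 -0.22  2.32  3.2   0.26  1.62]
655 50 from current [ 0.89  0.35 -0.86  2.21  1.32  0.11 -2.67] 86.3
    20 [-0.    0.34  0.11  2.36  3.38  0.44  1.39]
    20 [-0.05  0.34  0.16  2.36  3.4   0.44  1.36]
655 55 from current [ 1.12  0.42 -1.06  2.22  1.43  0.11 -2.67] 115.8
    16 [-0.12  0.39  0.23  2.4   3.37  0.62  1.37]
    16 [ 0.16  0.38 -0.06  2.4   3.27  0.6   1.54]
```

```bash
cat > a.py <<'E'
from ik import *
qc=np.array([0.7315,0.1086,-0.696,2.312,0.178,0.2498,-1.674])
for t in (20,28,35):
    for x in (520,560):
        q,e=ik(np.array([x,-45,150.]),Rd(0,t,True),qc); print(x,t,q.round(2),round(e,1))
        if e<1:
            for k in np.linspace(0,1,5):
                p,R=FK(q+np.array([0,0,0,0,1,0,1])*np.pi*k,L); print('   ',p.round(0),R.as_matrix()[:,2].round(2), R.as_matrix()[:,0].round(2))
E
python3 a.py; python3 -c "
from h import *
delta([540,-45,150],Rd(0,28,True))"
```

```text
520 20 [ 0.68 -0.12 -0.59  2.14 -0.14  0.75 -1.4 ] 0.0
    [520. -45. 150.] [ 0.34 -0.   -0.94] [ 0.94 -0.    0.34]
    [ 527. -234.  211.] [ 0.35 -0.5  -0.79] [ 0.36  0.85 -0.38]
    [ 598. -327.  372.] [ 0.54 -0.76 -0.37] [-0.56  0.01 -0.83]
    [ 691. -270.  538.] [ 0.78 -0.62  0.07] [-0.62 -0.76  0.22]
    [753. -96. 612.] [ 0.95 -0.17  0.27] [-0.25  0.16  0.96]
560 20 [ 0.74 -0.01 -0.68  2.06 -0.04  0.74 -1.49] 0.0
    [560. -45. 150.] [ 0.34 -0.   -0.94] [ 0.94 -0.    0.34]
    [ 583. -229.  216.] [ 0.4  -0.49 -0.78] [ 0.36  0.86 -0.36]
    [ 662. -310.  377.] [ 0.6  -0.71 -0.36] [-0.51  0.   -0.86]
    [ 751. -241.  538.] [ 0.84 -0.54  0.07] [-0.55 -0.82  0.16]
    [798. -62. 606.] [ 0.96 -0.08  0.26] [-0.25  0.07  0.97]
520 28 [ 0.61 -0.2  -0.49  2.25 -0.26  0.59 -1.29] 0.0
    [520. -45. 150.] [ 0.47 -0.   -0.88] [ 0.88 -0.    0.47]
    [ 513. -204.  189.] [ 0.44 -0.42 -0.79] [ 0.3  0.9 -0.3]
    [ 567. -296.  314.] [ 0.58 -0.66 -0.47] [-0.62  0.02 -0.79]
    [ 650. -266.  453.] [ 0.79 -0.6  -0.11] [-0.55 -0.79  0.27]
    [ 714. -131.  523.] [ 0.96 -0.26  0.08] [-0.04  0.17 
[... 526 characters left out ...]
32 -0.78] [ 0.24  0.95 -0.22]
    [ 552. -250.  262.] [ 0.64 -0.53 -0.55] [-0.64  0.02 -0.77]
    [ 620. -238.  369.] [ 0.81 -0.51 -0.28] [-0.45 -0.85  0.27]
    [ 675. -140.  430.] [ 0.96 -0.27 -0.12] [0.15 0.12 0.98]
560 35 [ 0.71 -0.16 -0.59  2.27 -0.36  0.42 -1.19] 0.0
    [560. -45. 150.] [ 0.57 -0.   -0.82] [0.82 0.   0.57]
    [ 550. -166.  168.] [ 0.54 -0.31 -0.78] [ 0.22  0.95 -0.22]
    [ 590. -245.  254.] [ 0.64 -0.51 -0.58] [-0.66  0.02 -0.75]
    [ 658. -235.  356.] [ 0.81 -0.5  -0.32] [-0.43 -0.86  0.27]
    [ 713. -142.  415.] [ 0.95 -0.28 -0.16] [0.2  0.11 0.97]
t 8.15 at [543.5 -44.1  31. ] F [ 0.9  0.6 -0.5] w 39.1
shift [  53.9    1.2 -106.1] turn [ 0.1 -0.6  0.1] rows 2.9
```

```bash
cat > b.py <<'E'
from ik import *
rng=np.random.default_rng(1)
qc=np.array([0.7315,0.1086,-0.696,2.312,0.178,0.2498,-1.674])
for x in (550,600,650):
    for t in (32,34,36,38):
        S=[]
        for k in range(12):
            q0=qc+(rng.normal(0,.3,7) if k else 0)
            q,e=ik(np.array([x,-45,23.]),Rd(0,t,True),np.clip(q0,lo+.01,hi-.01))
            if e<1.5: S.append((np.abs(q-qc).max().round(2),q.round(2)))
        S.sort(key=lambda a:a[0]); print(x,t,len(S),S[0] if S else '')
E
python3 b.py
```

```text
550 32 12 (np.float64(0.13), array([ 0.6 ,  0.13, -0.56,  2.35,  0.29,  0.13, -1.79]))
550 34 12 (np.float64(0.91), array([ 0.92,  0.16, -0.91,  2.4 ,  1.09,  0.11, -2.57]))
550 36 1 (np.float64(1.73), array([-0.18,  0.12,  0.32,  2.4 , -1.54,  0.11,  0.06]))
550 38 0 
600 32 12 (np.float64(0.27), array([ 0.46,  0.22, -0.45,  2.24,  0.43,  0.16, -1.93]))
600 34 12 (np.float64(0.62), array([ 0.52,  0.22, -0.51,  2.28,  0.8 ,  0.11, -2.29]))
600 36 2 (np.float64(1.58), array([-0.12,  0.21,  0.24,  2.29, -1.4 ,  0.11, -0.1 ]))
600 38 0 
650 32 12 (np.float64(0.34), array([ 0.39,  0.3 , -0.38,  2.13,  0.46,  0.19, -1.95]))
650 34 12 (np.float64(0.39), array([ 0.34,  0.29, -0.33,  2.16,  0.53,  0.13, -2.03]))
650 36 1 (np.float64(1.24), array([-0.07,  0.29,  0.17,  2.17, -1.06,  0.11, -0.47]))
650 38 0
```

```bash
python3 -c "
from h import *
delta([558,-45,24],Rd(0,32,True))"
```

```text
t 8.15 at [543.5 -44.1  31. ] F [ 0.9  0.6 -0.5] w 39.1
shift [ 9.3  0.9 13.1] turn [0.1 3.4 0.1] rows 0.5
```

```bash

python3 -m crank '[{"ax":0,"ay":1.5,"az":0,"x":3,"y":0,"z":4,"jaw":-0.1},{"ax":0,"ay":3,"az":0,"x":6,"y":1,"z":9,"jaw":-0.1},{"ax":0,"ay":3,"az":0,"x":9,"y":1,"z":13,"jaw":-0.1},{"ax":0,"ay":3,"az":0,"x":9,"y":1,"z":13,"jaw":-0.1}]'
python3 -c "
from h import *
delta([640,-45,24],Rd(0,32,True));print(readout.observe()['joint_positions'].round(2))
grab('wrist','w8')"
```

```text
time: 8.48
eef_pos: [557.2, -44.8, 22.5]
tool_rot: [3.025, 0.003, 0.845]
contact_force: [-0.6, -0.1, 0.3]
gripper_width: 39.2
t 8.48 at [557.2 -44.8  22.5] F [-0.6 -0.1  0.3] w 39.2
shift [71.5  0.4 41.6] turn [-0.   0.8  0.1] rows 2.0
[ 0.65  0.14 -0.61  2.32  0.3   0.17 -1.79]
```

View pics/w8.png

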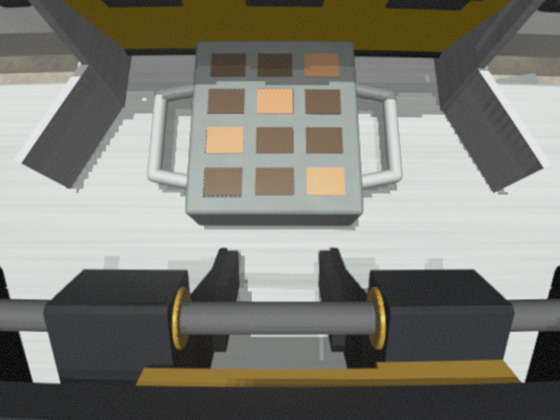

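The plate is centred between the wings, (22,160) and (540,165), with the flap resting on it and the fingers square behind it. I'll push on.

```bash

python3 -m crank '[{"ax":0,"ay":0,"az":0,"x":6,"y":0,"z":3,"jaw":-0.1},{"ax":0,"ay":0,"az":0,"x":12,"y":0,"z":6.5,"jaw":-0.1},{"ax":0,"ay":0,"az":0,"x":18,"y":0,"z":10,"jaw":-0.1},{"ax":0,"ay":0,"az":0,"x":25,"y":0,"z":14.5,"jaw":-0.1},{"ax":0,"ay":0,"az":0,"x":32,"y":0,"z":18.5,"jaw":-0.1}]'
python3 -c "
from h import *
delta([640,-45,24],Rd(0,32,True));print(readout.observe()['joint_positions'].round(2))"
```

```text
time: 8.95
eef_pos: [591.3, -45.2, 21.2]
tool_rot: [3.027, 0.001, 0.832]
contact_force: [-15.8, -0.2, 15.2]
gripper_width: 39.3
t 8.95 at [591.3 -45.2  21.2] F [-15.8  -0.2  15.2] w 39.3
shift [43.2 -0.1 22.5] turn [0.1 1.3 0.1] rows 1.2
[ 0.55  0.21 -0.53  2.24  0.4   0.19 -1.88]
```

```bash

python3 -m crank '[{"ax":0,"ay":0,"az":0,"x":7,"y":0,"z":0,"jaw":-0.1},{"ax":0,"ay":0,"az":0,"x":14,"y":0,"z":3,"jaw":-0.1},{"ax":0,"ay":0,"az":0,"x":21,"y":0,"z":7,"jaw":-0.1},{"ax":0,"ay":0,"az":0,"x":27,"y":0,"z":11,"jaw":-0.1},{"ax":0,"ay":0,"az":0,"x":33,"y":0,"z":15,"jaw":-0.1}]'
python3 -c "
from h import *
delta([640,-45,24],Rd(0,32,True));print(readout.observe()['joint_positions'].round(2))
grab('wrist','w9');grab('side','s4');f,s=load('s4');cv2.imwrite('pics/s4z.png',cv2.resize(f['frame'][105:265,145:345],None,fx=4,fy=4,interpolation=cv2.INTER_CUBIC))"
```

```text
time: 9.37
eef_pos: [628.9, -44.5, 25.3]
tool_rot: [-3.028, -0.002, -0.837]
contact_force: [-4.4, -0.5, -0.2]
gripper_width: 39.4
t 9.37 at [628.9 -44.5  25.3] F [-4.4 -0.5 -0.2] w 39.4
shift [8.8 0.5 6.8] turn [-0.   1.1  0.1] rows 0.3
[ 0.5   0.27 -0.49  2.16  0.44  0.22 -1.91]
```

View pics/w9.png

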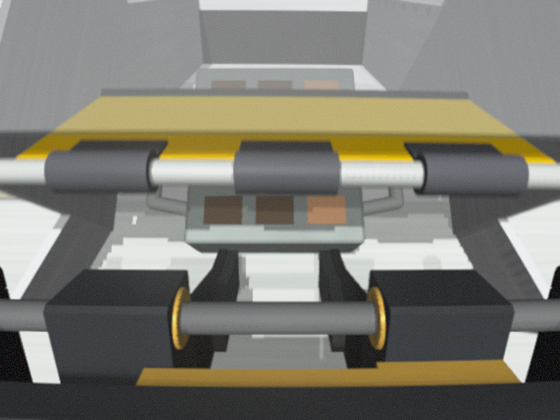

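View pics/s4z.png

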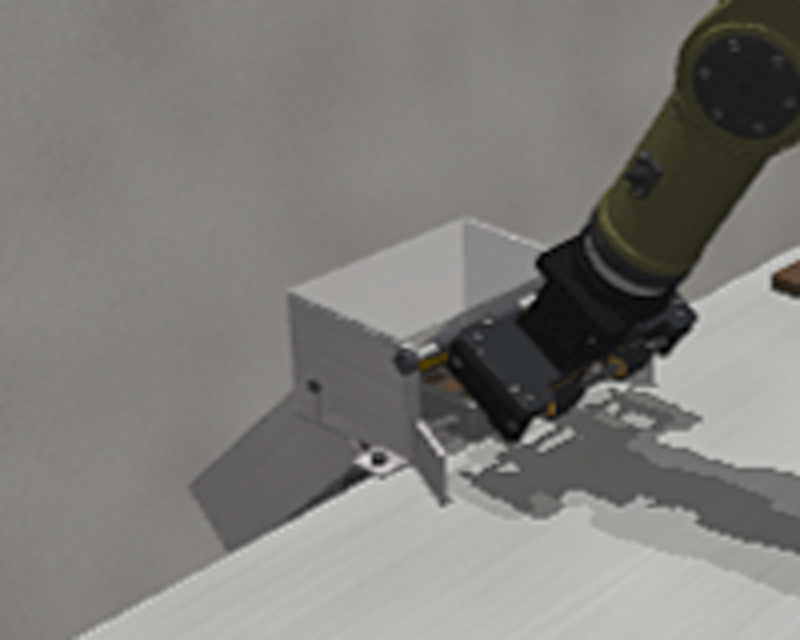

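```bash

python3 -m crank '[{"ax":0,"ay":1,"az":0,"x":3,"y":0,"z":2,"jaw":-0.1},{"ax":0,"ay":2,"az":0,"x":6,"y":0,"z":4,"jaw":-0.1},{"ax":0,"ay":2,"az":0,"x":8,"y":0,"z":6,"jaw":-0.1},{"ax":0,"ay":2,"az":0,"x":10,"y":0,"z":7,"jaw":-0.1},{"ax":0,"ay":2,"az":0,"x":11,"y":0,"z":8,"jaw":-0.1}]'
python3 -c "
from h import *
delta([640,-45,24],Rd(0,34,True));print(readout.observe()['joint_positions'].round(2))
grab('wrist','w10');grab('side','s5');f,s=load('s5');cv2.imwrite('pics/s5z.png',cv2.resize(f['frame'][155:265,205:345],None,fx=5,fy=5,interpolation=cv2.INTER_CUBIC))"
```

```text
time: 9.88
eef_pos: [642.2, -44.3, 24.9]
tool_rot: [-3.012, -0.002, -0.892]
contact_force: [-6.1, -0.0, 2.1]
gripper_width: 39.2
t 9.88 at [642.2 -44.3  24.9] F [-6.1 -0.   2.1] w 39.2
shift [-2.3  0.7 -0.5] turn [-0.   1.   0.1] rows 0.1
[ 0.44  0.28 -0.43  2.16  0.49  0.17 -1.97]
```

View pics/w10.png

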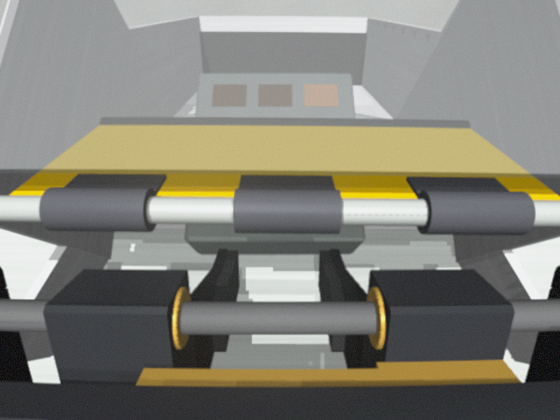

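View pics/s5z.png

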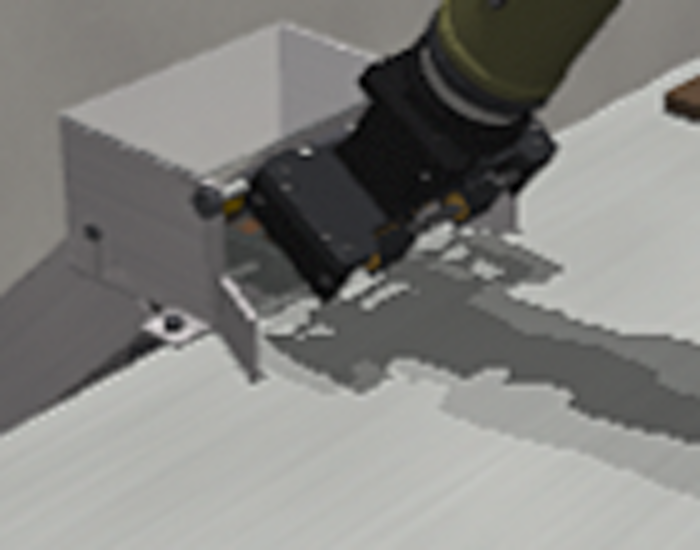

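```bash
python3 -c "
from h import *
f,s=load('w10'); print(onplane(f,s,[(190,210),(385,212)],90).round(1)); f,s=load('w9'); print(onplane(f,s,[(190,171),(385,173)],90).round(1),onplane(f,s,[(187,230),(363,228)],30).round(1))
f,s=load('w10');print(onplane(f,s,[(185,234),(365,234)],30).round(1))"
```

```text
[[659.8 -18.7  90. ]
 [659.2 -73.5  90. ]]
[[660.3 -18.3  90. ]
 [659.7 -74.5  90. ]] [[653.5  -3.3  30. ]
 [654.4 -81.3  30. ]]
[[664.8  -2.2  30. ]
 [664.9 -81.9  30. ]]
```

```bash

python3 -m crank '[{"ax":0,"ay":0,"az":0,"x":1,"y":0,"z":1,"jaw":-0.1},{"ax":0,"ay":0.5,"az":0,"x":2,"y":0,"z":1.5,"jaw":-0.1},{"ax":0,"ay":1,"az":0,"x":3.2,"y":0,"z":2.4,"jaw":-0.1},{"ax":0,"ay":1,"az":0,"x":3.2,"y":0,"z":2.4,"jaw":-0.1}]'
python3 -c "
from h import *
delta([648,-45,24],Rd(0,34,True));print(readout.observe()['joint_positions'].round(2))
grab('wrist','w11')
f,s=load('w11')"
```

```text
time: 10.32
eef_pos: [646.5, -44.4, 25.0]
tool_rot: [-3.004, -0.002, -0.92]
contact_force: [-4.3, -0.2, 1.8]
gripper_width: 38.8
t 10.32 at [646.5 -44.4  25. ] F [-4.3 -0.2  1.8] w 38.8
shift [0.6 0.6 1.7] turn [-0.  -0.1  0.1] rows 0.0
[ 0.4   0.28 -0.39  2.16  0.52  0.14 -2.  ]
```

View pics/w11.png

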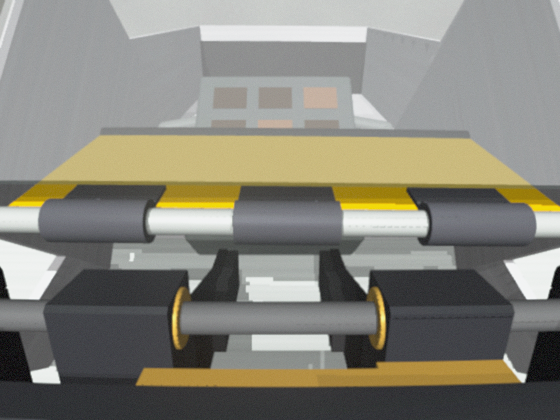

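```bash
cat > c.py <<'E'
from ik import *
qc=np.array([0.4,.28,-.39,2.16,.52,.14,-2.0])
for pos,t in [((600,-45,160.),45),((620,-45,200.),45),((600,-45,200.),55),((640,-45,24.),50),((640,-45,100.),50)]:
  for q0 in ([0.2,.2,-.1,2.2,3.4,.3,1.4],[0.4,.2,-.39,2.2,3.4,.3,1.2]):
    q,e=ik(np.array(pos),Rd(0,t,True),np.array(q0)); 
    a=q.copy(); a[4]-=np.pi; a[6]-=np.pi; p,R=FK(a,L)
    z=R.as_matrix()[:,2]; print(pos,t,q.round(2),round(e,1),'A',a.round(2),p.round(0),'tilt',np.degrees(np.arccos(-z[2])).round(0),z.round(2))
E
python3 c.py
```

```text
(600, -45, 160.0) 45 [ 1.44 -0.28 -1.22  2.37  4.68  0.35 -0.01] 23.7 A [ 1.44 -0.28 -1.22  2.37  1.54  0.35 -3.15] [ 543. -304.  227.] tilt 59.0 [ 0.58 -0.64 -0.51]
(600, -45, 160.0) 45 [ 1.44 -0.28 -1.22  2.37  4.68  0.35 -0.01] 23.7 A [ 1.44 -0.28 -1.22  2.37  1.54  0.35 -3.15] [ 543. -304.  227.] tilt 59.0 [ 0.58 -0.64 -0.51]
(620, -45, 200.0) 45 [ 1.39 -0.28 -1.16  2.34  4.68  0.35 -0.02] 46.0 A [ 1.39 -0.28 -1.16  2.34  1.54  0.35 -3.16] [ 561. -306.  259.] tilt 62.0 [ 0.6  -0.64 -0.47]
(620, -45, 200.0) 45 [ 1.39 -0.28 -1.16  2.34  4.68  0.35 -0.02] 46.0 A [ 1.39 -0.28 -1.16  2.34  1.54  0.35 -3.16] [ 561. -306.  259.] tilt 62.0 [ 0.6  -0.64 -0.47]
(600, -45, 200.0) 55 [ 0.63 -0.21 -0.45  2.43  4.4   0.22  0.36] 0.0 A [ 0.63 -0.21 -0.45  2.43  1.26  0.22 -2.79] [ 538. -220.  181.] tilt 50.0 [ 0.66 -0.39 -0.64]
(600, -45, 200.0) 55 [ 0.63 -0.21 -0.45  2.43  4.4   0.22  0.36] 0.0 A [ 0.63 -0.21 -0.45  2.43  1.26  0.22 -2.79] [ 538. -220.  182.] tilt 50.0 [ 0.66 -0.39 -0.64]
(640, -45, 24.0) 50 [-0.02  0.32  0.13  2.39  3.39  0.45  1.38] 0.0 A [-0.02  0.32  0.13  2.39  0.25  0.45 -1.76] [ 330. -116. -110.] tilt 9.0 [-0.03 -0.15 -0.99]
(640, -45, 24.0) 50 [0.04 0.32 0.06 2.39 3.36 0.45 1.43] 0.0 A [ 0.04  0.32  0.06  2.39  0.22  0.45 -1.71] [ 331. -102. -113.] tilt 7.0 [-0.02 -0.11 -0.99]
(640, -45, 100.0) 50 [0.08 0.12 0.04 2.38 3.52 0.24 1.27] 0.0 A [ 0.08  0.12  0.04  2.38  0.38  0.24 -1.87] [ 483. -116.  -11.] tilt 24.0 [ 0.39 -0.14 -0.91]
(640, -45, 100.0) 50 [ 0.33  0.12 -0.23  2.38  3.41  0.24  1.4 ] 0.0 A [ 0.33  0.12 -0.23  2.38  0.27  0.24 -1.74] [483. -91. -14.] tilt 24.0 [ 0.39 -0.08 -0.92]
```

```bash

python3 -m crank '[{"ax":0,"ay":0,"az":0,"x":1,"y":0,"z":0.6,"jaw":-0.1},{"ax":0,"ay":0.5,"az":0,"x":1.8,"y":0,"z":1.2,"jaw":-0.1},{"ax":0,"ay":1,"az":0,"x":2.5,"y":0,"z":1.6,"jaw":-0.1},{"ax":0,"ay":1,"az":0,"x":2.5,"y":0,"z":1.6,"jaw":-0.1}]'
python3 -c "
from h import *
delta([648,-45,24],Rd(0,34,True));print(readout.observe()['joint_positions'].round(2))
grab('wrist','w12')
f,s=load('w12')"
```

```text
time: 10.7
eef_pos: [650.0, -44.4, 25.7]
tool_rot: [-2.995, -0.003, -0.948]
contact_force: [-4.6, -0.4, 3.7]
gripper_width: 39.2
t 10.7 at [650.  -44.4  25.7] F [-4.6 -0.4  3.7] w 39.2
shift [-2.6  0.6  0.2] turn [-0.  -1.1  0.1] rows 0.2
[ 0.37  0.28 -0.35  2.17  0.56  0.11 -2.04]
```

View pics/w12.png

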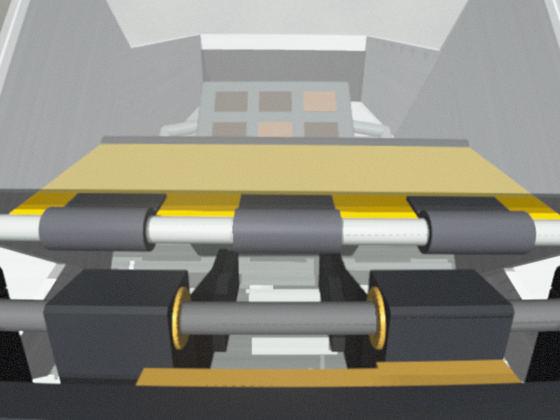

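```bash

python3 -m crank '[{"ax":0,"ay":0,"az":0,"x":0.8,"y":0,"z":0.5,"jaw":-0.1},{"ax":0,"ay":0,"az":0,"x":1.4,"y":0,"z":1.2,"jaw":-0.1},{"ax":0,"ay":0,"az":0,"x":1.6,"y":0,"z":1.5,"jaw":-0.1}]'
python3 -c "
from h import *
delta([648,-45,24],Rd(0,34,True));print(readout.observe()['joint_positions'].round(2))
grab('side','s6');f,s=load('s6');cv2.imwrite('pics/s6z.png',cv2.resize(f['frame'][155:265,205:345],None,fx=5,fy=5,interpolation=cv2.INTER_CUBIC))"
```

```text
time: 11.0
eef_pos: [652.4, -44.4, 25.6]
tool_rot: [-2.995, -0.002, -0.948]
contact_force: [-7.0, 0.3, 5.9]
gripper_width: 39.2
t 11.0 at [652.4 -44.4  25.6] F [-7.   0.3  5.9] w 39.2
shift [-4.5  0.6 -1.2] turn [-0.  -1.1  0.1] rows 0.2
[ 0.37  0.28 -0.35  2.17  0.56  0.12 -2.05]
```

View pics/s6z.png

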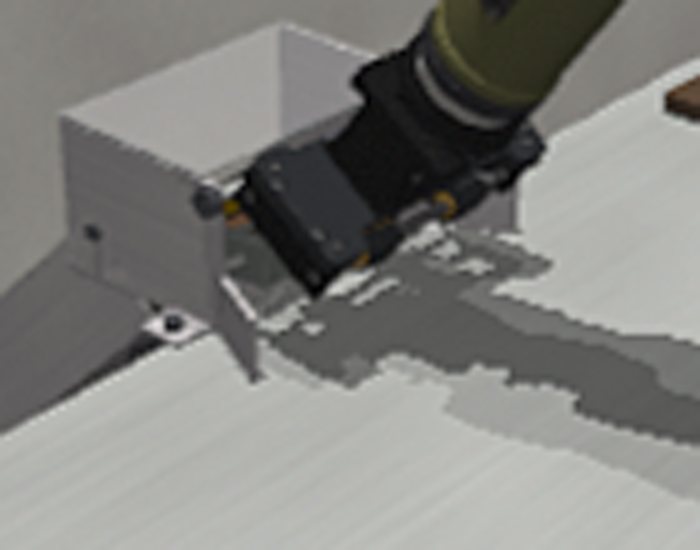

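```bash

python3 -m crank '[{"ax":0,"ay":0,"az":0,"x":0.8,"y":0,"z":0.6,"jaw":-0.1},{"ax":0,"ay":0,"az":0,"x":1.4,"y":0,"z":1.2,"jaw":-0.1},{"ax":0,"ay":0,"az":0,"x":1.6,"y":0,"z":1.5,"jaw":-0.1}]'
python3 -c "
from h import *
grab('wrist','w13')
f,s=load('w13')"
```

```text
time: 11.3
eef_pos: [654.8, -44.3, 25.6]
tool_rot: [-2.994, -0.003, -0.949]
contact_force: [-7.2, -0.0, 6.7]
gripper_width: 39.2
```

View pics/w13.png

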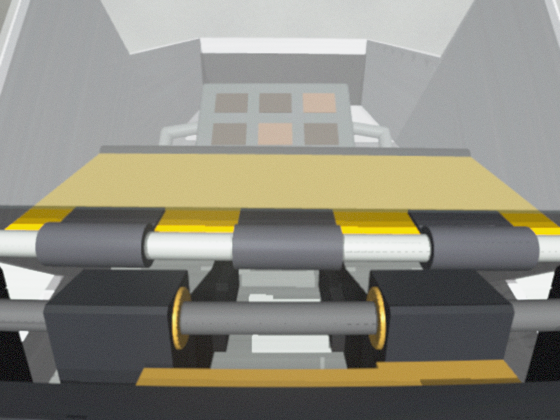

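```bash

python3 -m crank '[{"ax":0,"ay":0,"az":0,"x":0.8,"y":0,"z":0.6,"jaw":-0.1},{"ax":0,"ay":0,"az":0,"x":1.4,"y":0,"z":1.2,"jaw":-0.1},{"ax":0,"ay":0,"az":0,"x":1.4,"y":0,"z":1.2,"jaw":-0.1}]'
python3 -c "
from h import *
grab('wrist','w14');grab('side','s7');f,s=load('s7');cv2.imwrite('pics/s7z.png',cv2.resize(f['frame'][155:235,225:325],None,fx=8,fy=8,interpolation=cv2.INTER_CUBIC)[:600])
f,s=load('w14')"
```

```text
time: 11.6
eef_pos: [657.1, -44.3, 25.9]
tool_rot: [-2.994, -0.003, -0.951]
contact_force: [-6.5, -0.8, 7.4]
gripper_width: 39.2
```

View pics/w14.png

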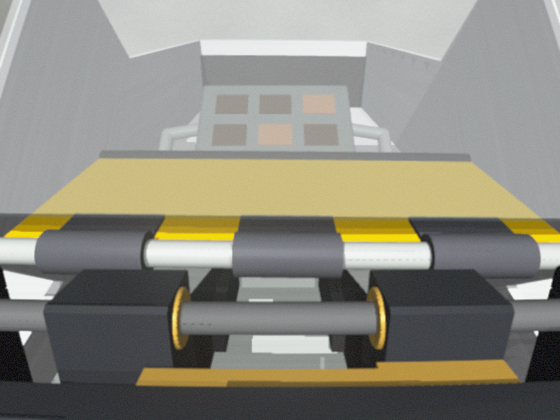

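View pics/s7z.png

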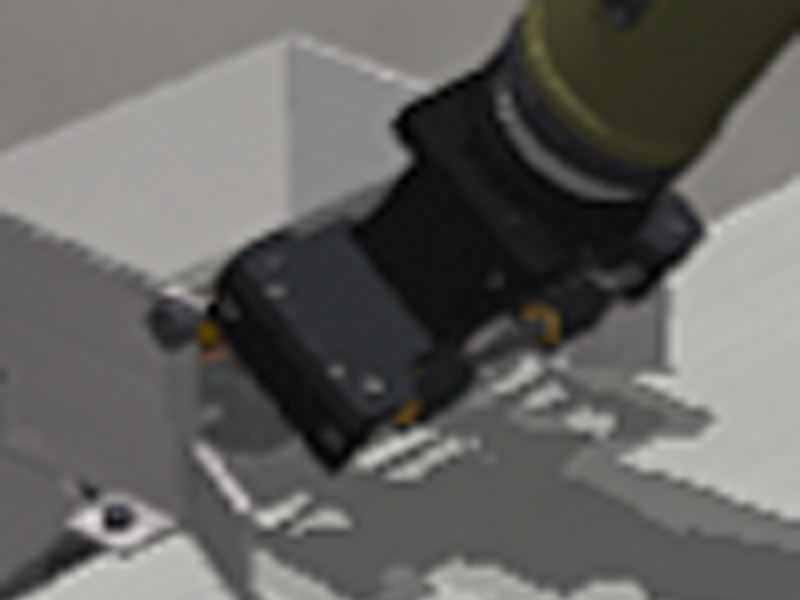

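```bash

python3 -m crank '[{"ax":0,"ay":0,"az":0,"x":0.8,"y":0,"z":0.6,"jaw":-0.1},{"ax":0,"ay":0,"az":0,"x":1.5,"y":0,"z":1.1,"jaw":-0.1},{"ax":0,"ay":0,"az":0,"x":1.5,"y":0,"z":1.1,"jaw":-0.1}]'
python3 -c "
from h import *
grab('wrist','w15')"
```

```text
time: 11.95
eef_pos: [658.1, -44.4, 25.5]
tool_rot: [-2.995, -0.001, -0.949]
contact_force: [-8.5, 1.5, 6.1]
gripper_width: 39.3
```

View pics/w15.png

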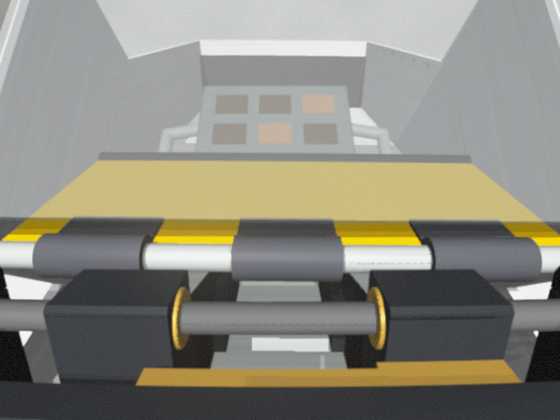

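```bash

python3 -m crank '[{"ax":0,"ay":0,"az":0,"x":0.8,"y":0,"z":0.6,"jaw":-0.1},{"ax":0,"ay":0,"az":0,"x":1.6,"y":0,"z":1.0,"jaw":-0.1},{"ax":0,"ay":0,"az":0,"x":1.6,"y":0,"z":1.0,"jaw":-0.1}]'
python3 -c "
from h import *
print(readout.observe()['eef_pos'],readout.observe()['contact_force'],readout.observe()['moment'])
grab('wrist','w16')"
```

```text
time: 12.25
eef_pos: [658.8, -44.5, 25.1]
tool_rot: [2.995, 0.002, 0.946]
contact_force: [-21.1, 0.9, 16.5]
gripper_width: 39.5
[658.80768112 -44.46886862  25.1350257 ] [-21.09485599   0.9398826   16.51657161] [-0.38220887  1.0065911  -0.56648054]
```

View pics/w16.png

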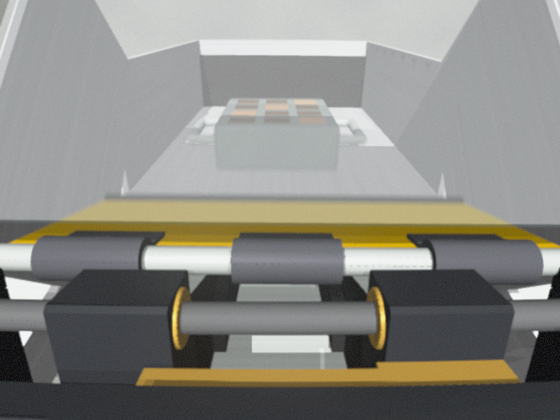

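The plate has toppled and is sliding down, centred at about (277,140). The last nudge also met the chute with about 26 N, so I'm drawing back at once.

```bash

python3 -m crank '[{"ax":0,"ay":0,"az":0,"x":-8,"y":0,"z":-5.5,"jaw":-0.1},{"ax":0,"ay":0,"az":0,"x":-20,"y":0,"z":-14,"jaw":-0.1},{"ax":0,"ay":0,"az":0,"x":-37,"y":0,"z":-26,"jaw":-0.1},{"ax":0,"ay":0,"az":0,"x":-57,"y":0,"z":-40,"jaw":-0.1},{"ax":0,"ay":0,"az":0,"x":-78,"y":0,"z":-55,"jaw":-0.1}]'
python3 -c "
from h import *
grab('wrist','w17')"
```

```text
time: 12.72
eef_pos: [572.2, -43.4, 25.1]
tool_rot: [-2.994, -0.005, -0.947]
contact_force: [0.4, 0.5, -0.9]
gripper_width: 39.6
```

View pics/w17.png

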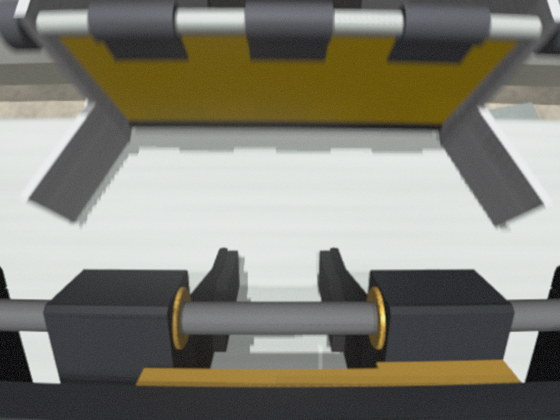

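The fingers are out and the flap hangs down, its foot at about row 125. I'll lift clear and check the slide from above.

```bash

python3 -m crank '[{"ax":0,"ay":0,"az":0,"x":0,"y":0,"z":-25,"jaw":-0.1},{"ax":0,"ay":-5,"az":0,"x":5,"y":0,"z":-55,"jaw":-0.1},{"ax":0,"ay":-10,"az":0,"x":12,"y":0,"z":-85,"jaw":-0.1},{"ax":0,"ay":-15,"az":0,"x":20,"y":0,"z":-115,"jaw":-0.1},{"ax":0,"ay":-20,"az":0,"x":28,"y":0,"z":-145,"jaw":-0.1}]'
python3 -m crank '[{"ax":0,"ay":0,"az":0,"x":0,"y":0,"z":0,"jaw":-0.1},{"ax":0,"ay":0,"az":0,"x":0,"y":0,"z":0,"jaw":-0.1},{"ax":0,"ay":0,"az":0,"x":0,"y":0,"z":0,"jaw":-0.1},{"ax":0,"ay":0,"az":0,"x":0,"y":0,"z":0,"jaw":-0.1},{"ax":0,"ay":0,"az":0,"x":0,"y":0,"z":0,"jaw":-0.1}]'
python3 -c "
from h import *
a=cv2.resize(grab('top','t9')[0]['frame'][95:275,215:395],(400,400)); b=cv2.resize(grab('side','s9')[0]['frame'][145:265,185:345],(400,300)); o=np.zeros((400,800,3),np.uint8); o[:,:400]=a;o[:300,400:]=b; cv2.imwrite('pics/end.png',o)"
```

```text
time: 13.18
eef_pos: [543.9, -74.7, 93.2]
tool_rot: [2.997, -0.056, 0.714]
contact_force: [0.1, -2.0, 1.1]
gripper_width: 39.2
time: 13.6
eef_pos: [542.7, -74.3, 91.3]
tool_rot: [2.996, -0.055, 0.712]
contact_force: [-0.3, 0.6, 0.1]
gripper_width: 39.4
```

View pics/end.png

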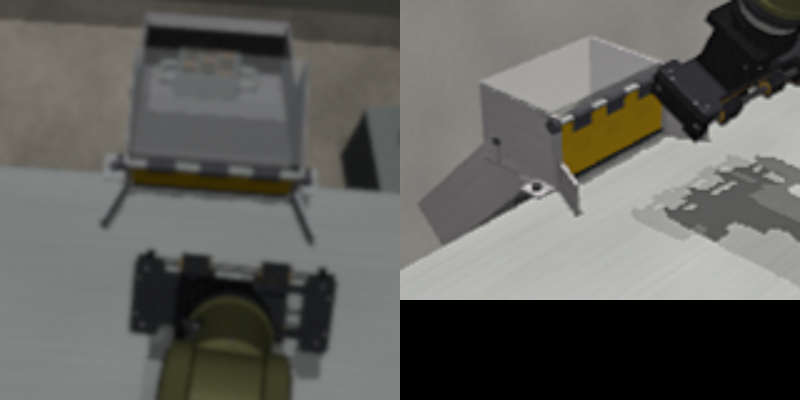

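View pics/t9.png

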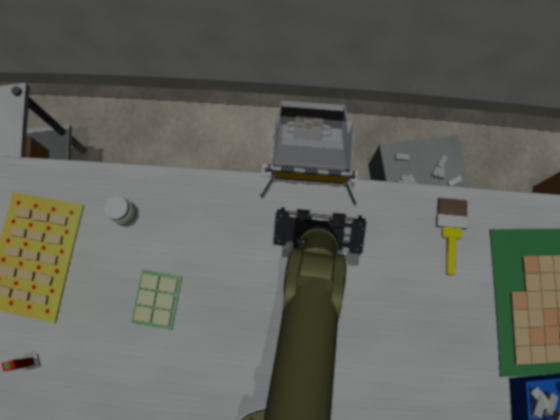

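```bash
python3 -c "
from h import *
f,s=load('t9')
for z in (-60,-90,-130): print(z,onplane(f,s,[(309.5,128)],z).round(0))
print(proj(f,s,[[855,-45,-120]]))
g=load('top0')[0]['frame'].astype(int)-f['frame']; 
for n,(a,b,c,d) in dict(jar=(190,235,95,145),tiles=(260,340,125,190),brush=(190,285,430,475)).items(): print(n,np.abs(g[a:b,c:d]).max())
cv2.imwrite('pics/t9z.png',cv2.resize(f['frame'][90:200,250:370],None,fx=5,fy=5,interpolation=cv2.INTER_CUBIC))
grab('top','t10'); h=load('t10')[0]['frame'].astype(int); print(np.abs(h-f['frame'])[100:170,270:355].max())"
```

```text
-60 [[826. -41. -60.]]
-90 [[838. -42. -90.]]
-130 [[ 855.  -43. -130.]]
[[310.46887484 126.60614564]]
jar 11
tiles 11
brush 11
6
```

View pics/t9z.png

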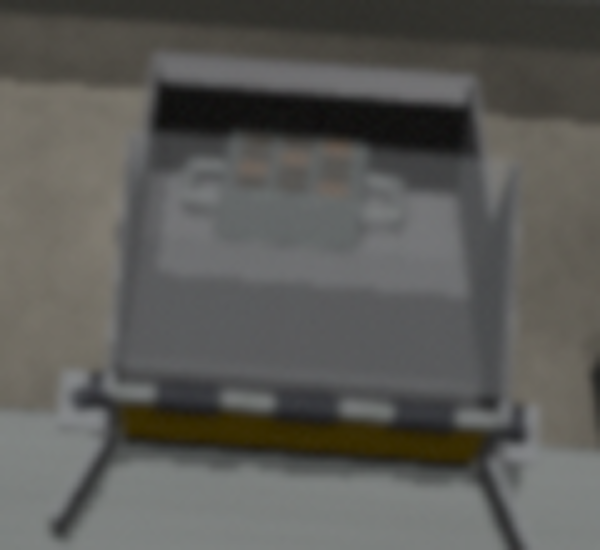

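The plate lies still against the stop, with its centre at about (855, -43, -130). The flap is shut, the other objects haven't moved, and the arm is free with almost no force on it. I'm handing in.

```bash
python3 -c "
from station import arm
print(arm.hand_in())"
```

```text
the job is handed in; nothing more can be done
None
```

The mould plate went in under the flap, dropped off the sill and slid down the slide. I then drew the fingers back out, and handed the job in after about 13.7 s of the 64 s.

**What I did:** I pushed the plate sideways by its +y handle until it was centred on the chute and square to it. I then pushed its rear face steadily with both fingertips, at roughly 0.1 m/s. For the last stretch I tilted the tool 32 to 36 degrees, so the fingers passed under the flap's rod.

**Last checks:**
- **Plate:** the top view puts it at about (855, -43, -130) mm, taking its stated resting height as given. That is about 195 mm beyond the flap, against the stop. Two pictures in a row showed no movement.
- **Flap:** it looked shut in the top and side views. I had no direct reading of its angle.
- **Brush, jar and tiles:** there was no change in the top picture from start to finish.
- **Robot:** it stood clear of everything, with under 1 N on the tool.

**What was off:**
- **Rod contact:** the arm could not reach the steeper tilt I wanted. On the last few millimetres the gripper's body probably touched the flap's rod. The wrist force rose to about 26 N, under the 40 N limit, and I backed off at once.
- **Bench contact:** the fingertips also scraped the bench once during the push, with about 15 N upward on the tool, so I raised them.
- **Position disagreement:** my measurements of the plate and the chute differed by 3 to 6 mm between cameras. The pushes left enough room for that.

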